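# Reload the tack feed behind its mystery clamps

### The job

Load the tack magazines into this tack-feed unit: clear the shoe heels lying on it into the green tray, undo both hook clamps (each may have a right- or left-hand thread, so feel which way it gives and turn it that way through about a quarter turn until it stops), and slide the cover open. Lay every magazine flat, fin up, on the floor of the well, then slide the cover fully shut and turn both clamps back until they are done up with their hooks in front of the cover's lugs. Leave the glue jar and the oil can standing where they are.

Things in the scene. Friction and masses are not known exactly. Their poses are not given: they have to be found in the camera images.
- unit: Green cast tack-feed unit fixed on the table, 420 mm long (its x, -180 to +240 mm), 290 mm wide. Origin: middle, on the table. The cover opens towards its +x (roughly away from the robot). Near half: a well under the cover. Far half: a flat deck over which the cover slides, ended by a wall 100 mm high at x 216 to 240. Heels left on the deck block the cover.
- well_floor (a point): Centre of the well's floor, at unit x -90, y 0, 12 mm above the table. The well is 140 mm long (unit's x) and 130 mm wide inside; its rim is 66 mm above the table.
- deck (a point): Centre of the flat deck, at unit x +100, y 0, 66 mm above the table; the deck is 236 mm long (unit's x) and level with the side rails.
- cover (a joint): Sliding aluminium cover plate 200 (unit's x, -160 to +40 when shut) x 150 x 6 mm, top 76 mm above the table; a cross strip at its front carries a steel lug over each side rail. Value in m: 0 shut, 0.145 fully open (moved to the unit's +x; the whole well is then open); friction about 2 N. The hooks hold it while the clamps are done up.
- cover_handle (a point): Top middle of the black handle fin on the cover, 110 mm above the table; the fin is 60 mm long across the unit (its y), 12 mm thick along the unit's x and 34 mm tall. Moves with the cover. When shut it lies at unit x -45, y 0.
- clamp_l (a joint): Angle (rad, anticlockwise from above positive) of the hook clamp on the unit's +y rail. 0: done up, hook arm along the unit's +x, hook in front of the cover's lug. It turns one way only, to about +1.57 or -1.57 (differs from start to start); the other way it stops hard within 0.06. Takes 0.08 N m, stays put. Undone from 1.2. The hook passes the lug only if the cover is shut within 3 mm.
- clamp_l_grip (a point): Centre of the left (+y) clamp's grip bar, on its turning axis, 116 mm above the table at unit x -23, y +125. The black bar is 52 mm long (along the hook arm: unit's x at angle 0), 14 mm thick, 32 mm tall (100 to 132 mm above the table). Under it the flat hook arm reaches 75 mm from the axis.
- clamp_r (a joint): The same for the clamp on the unit's right (-y) rail; its direction is independent of the other's.
- clamp_r_grip (a point): Centre of the right clamp's grip bar, as the left one, at unit x -23, y -125.
- tray: Green oblong plastic tray fixed on the table, 280 mm long (its x), 144 mm wide, round ends, walls 4 mm thick and 42 mm high, floor 4 mm. Origin: under its centre. It stands left or right of the unit.
- mat: Black rubber mat 270 x 150 x 6 mm fixed on the table, on the other side of the unit from the tray; the magazines start on it. Origin: centre of its underside.
- mag0: Steel tack magazine, about 0.25 kg: a bar 100 mm long (its x), 30 mm wide and 26 mm tall, with a grip fin on top in the middle, 44 mm long (its x), 12 mm thick, 24 mm tall (top 50 mm above the underside). Origin: centre of the underside. Two or three are present (None if absent). Three fit side by side in the well, lying along the unit's x.
- mag1: Steel tack magazine, about 0.25 kg: a bar 100 mm long (its x), 30 mm wide and 26 mm tall, with a grip fin on top in the middle, 44 mm long (its x), 12 mm thick, 24 mm tall (top 50 mm above the underside). Origin: centre of the underside. Two or three are present (None if absent). Three fit side by side in the well, lying along the unit's x.
- mag2: Steel tack magazine, about 0.25 kg: a bar 100 mm long (its x), 30 mm wide and 26 mm tall, with a grip fin on top in the middle, 44 mm long (its x), 12 mm thick, 24 mm tall (top 50 mm above the underside). Origin: centre of the underside. Two or three are present (None if absent). Three fit side by side in the well, lying along the unit's x.
- heel0: Dark shoe heel block, 60 mm long (its x, the +x end rounded), 48 mm wide and 32 mm tall, 0.09 kg. Origin: centre of the underside. It starts on the unit's deck. One or two heels are present (None if absent).
- heel1: Dark shoe heel block, 60 mm long (its x, the +x end rounded), 48 mm wide and 32 mm tall, 0.09 kg. Origin: centre of the underside. It starts on the unit's deck. One or two heels are present (None if absent).
- heel2: Dark shoe heel block, 60 mm long (its x, the +x end rounded), 48 mm wide and 32 mm tall, 0.09 kg. Origin: centre of the underside. It starts on the unit's cover. One or two heels are present (None if absent).
- gluejar: Glue jar, 64 mm across, 85 mm tall; a bystander to leave alone.
- oilcan: Oil can, 52 mm across, 100 mm tall; a bystander to leave alone.

How it is judged (in metres and radians):
On the way, in this order (a step that is already met when the one before it is completed fails the run):
1. both clamps are undone (turned at least 1.2 rad) at the same time ((value of joint clamp_l above 1.2 rad or value of joint clamp_l below -1.2 rad) and (value of joint clamp_r above 1.2 rad or value of joint clamp_r below -1.2 rad)), for 0.2 s.
2. the cover is slid open (at least 130 mm) (value of joint cover above 0.13 m), for 0.2 s.
3. every magazine lies fin up on the floor of the well (x of mag0 in the frame of unit between -0.155 and -0.015 m and y of mag0 in the frame of unit between -0.065 and 0.065 m and z of mag0 in the frame of unit between 0 and 0.03 m and angle between each of mag0, mag1, mag2's own z axis and vertical below 0.25 rad and x of mag1 in the frame of unit between -0.155 and -0.015 m and y of mag1 in the frame of unit between -0.065 and 0.065 m and z of mag1 in the frame of unit between 0 and 0.03 m and x of mag2 in the frame of unit between -0.155 and -0.015 m and y of mag2 in the frame of unit between -0.065 and 0.065 m and z of mag2 in the frame of unit between 0 and 0.03 m), for 0.2 s.
At the end, for the whole second after the job is handed in: Every magazine lies on the floor of the well, fin up within 0.25 rad; every heel lies in the green tray; the cover is shut to within 8 mm; both clamps are turned back to within 0.25 rad of done up; magazines and heels are at rest (all of step 3 and x of heel0 in the frame of tray between -0.14 and 0.14 m and y of heel0 in the frame of tray between -0.072 and 0.072 m and z of heel0 in the frame of tray between -0.005 and 0.04 m and x of heel1 in the frame of tray between -0.14 and 0.14 m and y of heel1 in the frame of tray between -0.072 and 0.072 m and z of heel1 in the frame of tray between -0.005 and 0.04 m and x of heel2 in the frame of tray between -0.14 and 0.14 m and y of heel2 in the frame of tray between -0.072 and 0.072 m and z of heel2 in the frame of tray between -0.005 and 0.04 m and linear speed of each of mag0, mag1, mag2, heel0, heel1, heel2 below 0.02 m/s and value of joint cover below 0.008 m and value of joint clamp_l between -0.25 and 0.25 rad and value of joint clamp_r between -0.25 and 0.25 rad); the robot touches nothing.
It fails at once if the glue jar or the oil can is moved more than 40 mm (distance of any of gluejar, oilcan from where it was at the start of the episode above 0.04 m).
Of heel0, heel1, heel2 only 1 to 2 are there at a start; the rules pass over those that are not, and their reading is None.
Of mag0, mag1, mag2 only 2 to 3 are there at a start; the rules pass over those that are not, and their reading is None.
At some moment in a run one of mag0, mag1, mag2, heel0, heel1, heel2 may be knocked a few centimetres aside while the robot is not near it.
It also fails if it takes over 210 s, if anything falls off the work surface, if the arm or the gripper's body presses on something with over 40 N, if the wrist force passes 120 N, or if a joint passes its speed limit or range.

### The arm

A 7-joint arm with a two-finger parallel gripper is mounted at the origin on the work surface. World frame = base frame: x ahead of the robot, y to its left, z up, the work surface at z = 0. Lengths are in mm, angles in rad, forces in N, time in s.
With the tool pointing down it reaches from about 425 to 1025 mm from the base axis. Payload 3.6 kg.
Tool frame: the origin (TCP) lies at the very end of the fingers, on their centre line; the grasp point (between the pads) lies 19 mm behind it; z points along the fingers, y is the line along which they close (so a half turn about z gives the same grasp; the last joint's range is limited). The gripper opens to 85 mm and grips with 20 to 120 N. Pads are 22 mm wide; open, the fingers measure 114 mm over their backs; the gripper's body (76 mm by 85 mm) begins 54 mm behind the grasp point. The pads swing forward as they close: fully open they stand 13 mm farther back than shut.
Start: joints at [1.008, 0.591, 0.048, 1.609, -0.033, 0.943, -0.034], TCP at [327.569, -646.783, 231.302] pointing down, gripper open.
Joint ranges: [-2.69, 2.69], [-0.47, 2.24], [-1.27, 1.36], [0.19, 2.51], [-1.53, 4.68], [0.08, 2.07], [-3.09, 3.09]. Speed limits (rad/s): [2.57, 2.57, 3.14, 3.14, 3.14, 3.14, 3.14].

### API

Orientations are given as a rotation vector (axis times angle).
In Python, from plant import ctrl gives the robot as it stands. The module is installed in compiled form; this text tells all that it offers.
- The arm moves only by the shell command python3 -m jog 'ROWS' [FORCE]. ROWS is JSON, a list of rows, each an object of numbers: "tx", "ty", "tz": the shift along the tool's x, y, z in mm; "wx", "wy", "wz": the turn, a rotation vector about the tool's x, y, z in degrees; "grip": the closure, from -1 (fully open) to 1 (shut). In form: [{"tx": .., "ty": .., "tz": .., "wx": .., "wy": .., "wz": .., "grip": ..}, ...]. A call has 1 to 5 rows; each row shifts and turns the commanded pose from where the row before left it, along the tool's axes as they then stand; what a row does not reach is not made up. A row lasts 1/10 s, in which the tool goes at most 50 mm and 8.59 degrees, less where a joint would pass 70% of its speed; a pose out of reach is approached as far as the arm can. A call is refused whole if a number of a shift passes 50 or a number of a turn 8.59, either way. A call with a gripper value outside its range is refused whole. The fingers move at their own pace and stop on an object; FORCE is the grip in N (left out, the last holds). Time passes only in rows, so rows that do not move let the fingers close. It gives the time, the measured TCP pose, the force, the opening and the grip force at its end, in the units of the state.
- ctrl.read_state(): the state, without advancing time (a new reading comes with each control period).
- ctrl.grab_frame(name): name is "scene" or "side" or "wrist"; returns (picture, depth): 480x640x3 uint8, red, green, blue; 480x640 float32, mm along the optical axis (not along the pixel's ray), 0 where there is no reading.
- ctrl.calibration(name): a dict with "mtx" (3x3 intrinsics, pixels), "D" ([k1, k2, p1, p2, k3] as OpenCV has them; the pictures are not rectified), "T" (4x4, takes a point from camera to world coordinates). Camera axes: x right, y up, looking along -z (the intrinsics and any distortion apply to the point x, -y, -z); pixel columns grow to the right and rows downward; lengths in mm; the calibration is good to about 2 mm. A picture is of the moment at which its call begins: read the wrist's pose just before it. calibration takes no time and is no camera call; for the wrist camera it gives the pose at the moment of the call.
- ctrl.close_job(): hands the job in; it is judged then, once.
The state is a dict: "time": time; "qpos": joint angles; "dq": joint speeds; "joint_efforts": joint torques, N m; "ee_pos": TCP position; "eef_rot": TCP orientation; "contact_force": force on the tool from outside, world axes, zero at the start; "moment": the same for the moment, N m; "finger_gap": opening from 0.0 (shut) to 1.0 (fully open); "gripper_force": force on a finger pad.
Only numpy, scipy, OpenCV 4.12 (cv2) and the standard library are available. Lean on these libraries where they do the work, as an engineer would, in place of code of your own. Each camera call takes 0.05 s, during which the arm holds its last target. There are 200 camera calls.

## Working session

There is one attempt and no reset: what is moved stays moved. The work goes in short steps, Python scripts to look and compute and a shell command to move; the robot and the scene stay as the last step left them, time stands still between calls to the robot, and variables do not carry over. Pictures are saved under pics/ and viewed, at most 14 in all, crops included, and the job is handed in when it is done.

```bash
mkdir -p pics; cat > h.py <<'E'
import numpy as np, cv2
from plant import ctrl
from scipy.spatial.transform import Rotation as R
np.set_printoptions(precision=1,suppress=True)
def st():
    s=ctrl.read_state(); print('t',s['time'],'p',np.array(s['ee_pos']),'rot',np.round(s['eef_rot'],3),'F',np.array(s['contact_force']),'M',np.round(s['moment'],2),'gap',round(s['finger_gap'],3),'gf',round(s['gripper_force'],1)); return s
def grab(n,save=None):
    c=ctrl.calibration(n); p,d=ctrl.grab_frame(n)
    if save: cv2.imwrite('pics/'+save,cv2.cvtColor(p,cv2.COLOR_RGB2BGR))
    return p,d,c
def cloud(d,c):
    "world xyz for every pixel (nan where no depth)"
    h,w=d.shape; u,v=np.meshgrid(np.arange(w,dtype=float),np.arange(h,dtype=float))
    q=cv2.undistortPoints(np.stack([u.ravel(),v.ravel()],1).reshape(-1,1,2),np.array(c['mtx'],float),np.array(c['D'],float)).reshape(h,w,2)
    z=np.where(d>0,d,np.nan)
    P=np.stack([q[...,0]*z,-q[...,1]*z,-z,np.ones_like(z)],-1)
    return (P@np.array(c['T']).T)[...,:3]
E
python3 - <<'E'
from h import *
st()
for n in('scene','side'):
    p,d,c=grab(n,n+'0.png'); P=cloud(d,c); np.savez(n+'0.npz',p=p,P=P); print(n,np.array(c['T'])[:3])
E
```

```text
t 0.0 p [ 327.2 -646.   230.1] rot [-3.1 -0.7  0. ] F [0.  0.7 0.2] M [-0.  0. -0.] gap 1.002 gf 0.0
scene [[  -0.5   -0.7    0.5 1046.9]
 [   0.8   -0.4    0.3  320.7]
 [  -0.     0.6    0.8  965. ]]
side [[   0.9    0.2   -0.2  367.3]
 [  -0.3    0.7   -0.6 -625. ]
 [   0.     0.7    0.7  806.8]]
```

View pics/scene0.png

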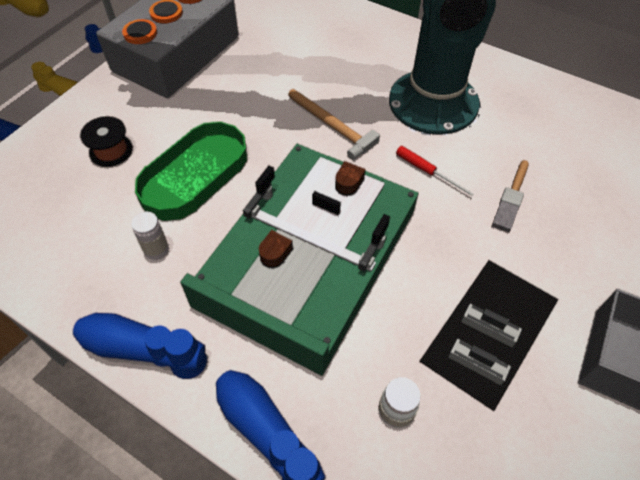

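View pics/side0.png

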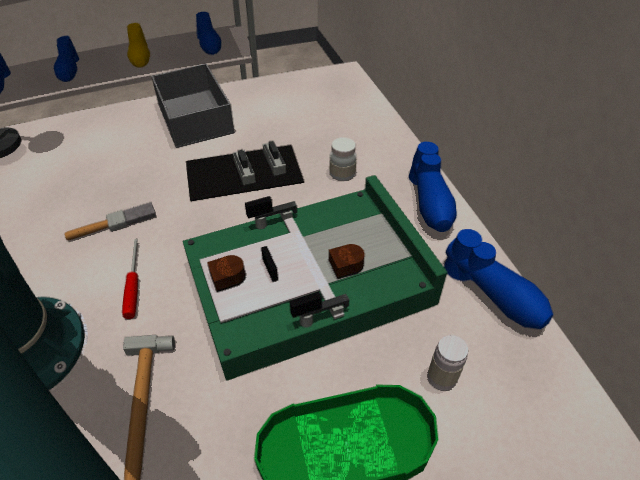

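```bash
python3 - <<'E'
from h import *
for n in('scene','side'):
    f=np.load(n+'0.npz'); p,P=f['p'].astype(int),f['P']; z=P[...,2]
    print('==',n)
    def comps(m,minn,lab):
        k,L,s,cc=cv2.connectedComponentsWithStats(m.astype(np.uint8),connectivity=8)
        for i in range(1,k):
            if s[i,4]>=minn:
                q=P[L==i]; r=cv2.minAreaRect(q[:,:2].astype(np.float32))
                print(lab,s[i,4],'px',cc[i].round(),'ctr',np.array(r[0]),'size',np.array(r[1]),'ang %.1f'%r[2],'z %.0f..%.0f'%(np.nanmin(q[:,2]),np.nanmax(q[:,2])),'mean',np.nanmean(q,0))
    reg=(P[...,0]>300)&(P[...,0]<1000)&(abs(P[...,1])<600)
    br=p.max(2)
    comps(reg&(z>92)&(z<140)&(br<60),20,'black')
    comps(reg&(z>70)&(z<120)&(p[...,0]>p[...,2]+25)&(p[...,0]>p[...,1]*1.4),40,'heel')
    comps(reg&(z>40)&(z<62)&(br>0),100,'z40-62')
    comps(reg&(p[...,1]>p[...,0]*1.6)&(p[...,1]>p[...,2]*1.3)&(z>2),200,'green')
    comps(reg&(z>70)&(z<90)&(br>150),200,'cover')
    comps(reg&(z<12)&(z>2)&(br<50),300,'mat')
E
```

```text
== scene
black 253 px [160.  60.] ctr [ 326.5 -576.3] size [46.6 51.7] ang 89.3 z 92..119 mean [ 333.4 -566.3  104.7]
black 385 px [263. 185.] ctr [ 527.2 -139.7] size [101.3  14. ] ang 3.6 z 92..136 mean [ 515.9 -138.1  115.5]
black 125 px [350. 184.] ctr [403.5  -1.1] size [28.1 64.5] ang 53.1 z 92..108 mean [411.   -2.5  99.1]
black 236 px [326. 201.] ctr [474.3 -18.6] size [11.1 57. ] ang 1.8 z 92..113 mean [475.5 -18.4 104.1]
black 330 px [379. 232.] ctr [497.4 107.3] size [72.8 14.7] ang 2.9 z 93..135 mean [494.2 108.8 121. ]
black 33 px [282. 253.] ctr [614.7 -26.4] size [ 9.3 52.9] ang 77.4 z 92..99 mean [615.9 -26.4  95. ]
black 26 px [364. 264.] ctr [555.3 115.5] size [10.5 19.4] ang 53.0 z 93..102 mean [556.9 114.   97. ]
heel 489 px [349. 175.] ctr [397.  -13.5] size [59.2 46.8] ang 6.5 z 99..113 mean [397.  -12.9 107.2]
heel 619 px [274. 246.] ctr [613.5 -46.9] size [58.9 46.8] ang 2.1 z 89..103 mean [613.1 -46.4  97.3]
z40-62 195 px [165.  79.] ctr [ 334.7 -567.9] size [33.3 66. ] ang 50.5 z 40..62 mean [ 334.6 -567.1   51. ]
z40-62 980 px [103. 133.] ctr [ 549.8 -553.3
[... 3826 characters left out ...]
] size [149.  283.2] ang 82.1 z 40..47 mean [ 517.7 -330.9   43. ]
green 17685 px [320. 284.] ctr [545.2 -17.8] size [419.2 293.1] ang 4.0 z 3..125 mean [553.4 -66.   63.9]
green 14066 px [349. 437.] ctr [ 505.2 -337.4] size [153.2 275.8] ang 71.3 z 2..47 mean [ 510.1 -337.4   10.8]
cover 274 px [343. 144.] ctr [722.6 283. ] size [56.3 53.3] ang 68.6 z 84..90 mean [722.8 281.6  86.9]
cover 5666 px [269. 275.] ctr [456.9 -17.3] size [203.  214.8] ang 4.0 z 70..82 mean [467.3 -32.3  77.2]
mat 3511 px [238. 174.] ctr [495.8 357.2] size [153.2 268.6] ang 84.6 z 2..12 mean [482.7 348.1   7.6]
mat 390 px [324. 344.] ctr [ 546.  -161.4] size [399.    4.3] ang 4.0 z 2..12 mean [ 530.3 -162.2    8.3]
```

```bash
cat > go.py <<'E'
# go.py x y z [yaw]: world target -> remaining shift in tool axes AFTER turning wz. With 'u' first: unit frame coords, yaw relative to the unit
import sys; from h import *
U=np.array([516.8,-17.8]); UY=4.0
s=st(); a=sys.argv[1:]
if a:
    u=a[0]=='u'; a=[float(v) for v in a[u:]]
    c,sn=np.cos(np.radians(UY)),np.sin(np.radians(UY))
    t=np.array(a[:3]); yaw=a[3] if len(a)>3 else None
    if u: t[:2]=U+np.array([[c,-sn],[sn,c]])@t[:2]; yaw=None if yaw is None else yaw+UY
    Rm=R.from_rotvec(s['eef_rot']); x=Rm.as_matrix()[:,0]; psi=np.degrees(np.arctan2(x[1],x[0]))
    wz=0 if yaw is None else (psi-yaw+180)%360-180
    p=np.radians(psi-wz); d=t-np.array(s['ee_pos'])
    print('psi %.1f q7 %.2f'%(psi,s['qpos'][6]),'| wz %.1f tx %.1f ty %.1f tz %.1f'%(wz,d[0]*np.cos(p)+d[1]*np.sin(p),d[0]*np.sin(p)-d[1]*np.cos(p),-d[2]),'tilt %.1f'%np.degrees(np.arccos(-Rm.as_matrix()[2,2])))
E
python3 go.py 611.8 -48.5 180 4; 
python3 -m jog '[{"wz":7.1},{"wz":7.1},{"wz":7.1},{"grip":-1}]' 60
python3 go.py 611.8 -48.5 180 4
```

```text
t 0.1 p [ 327.3 -646.1  230.2] rot [-3.1 -0.7  0. ] F [-0.   0.5  0.7] M [-0.1 -0.  -0. ] gap 0.999 gf 0.0
psi 26.9 q7 -0.03 | wz 22.9 tx 325.5 ty -576.3 tz 50.2 tilt 0.1
t 0.1 p [ 327.3 -646.1  230.2] rot [-3.1 -0.7  0. ] F [-0.   0.5  0.7] M [-0.1 -0.  -0. ] gap 0.999 gf 0.0
psi 26.9 q7 -0.03 | wz 22.9 tx 325.5 ty -576.3 tz 50.2 tilt 0.1validation failed for argument at $[0]...
```

```bash

python3 -m jog '[{"tx":0,"ty":0,"tz":0,"wx":0,"wy":0,"wz":7.6,"grip":-1},{"tx":0,"ty":0,"tz":0,"wx":0,"wy":0,"wz":7.6,"grip":-1},{"tx":0,"ty":0,"tz":0,"wx":0,"wy":0,"wz":7.6,"grip":-1}]' 60
python3 go.py 611.8 -48.5 180 4
```

```text
time: 0.4
ee_pos: [327.3, -646.4, 230.6]
eef_rot: [-3.139, -0.103, 0.001]
contact_force: [-0.9, -0.3, -0.0]
finger_gap: 1.001
gripper_force: 0.0
t 0.4 p [ 327.3 -646.4  230.6] rot [-3.1 -0.1  0. ] F [-0.9 -0.3 -0. ] M [ 0.  -0.1  0. ] gap 1.001 gf 0.0
psi 3.7 q7 -0.37 | wz -0.3 tx 325.5 ty -576.6 tz 50.6 tilt 0.1
```

```bash

python3 -m jog '[{"tx":25,"ty":-44,"tz":0,"wx":0,"wy":0,"wz":0,"grip":-1},{"tx":25,"ty":-44,"tz":0,"wx":0,"wy":0,"wz":0,"grip":-1},{"tx":25,"ty":-44,"tz":0,"wx":0,"wy":0,"wz":0,"grip":-1},{"tx":25,"ty":-44,"tz":0,"wx":0,"wy":0,"wz":0,"grip":-1},{"tx":25,"ty":-44,"tz":0,"wx":0,"wy":0,"wz":0,"grip":-1}]' >/dev/null
python3 -m jog '[{"tx":25,"ty":-44,"tz":0,"wx":0,"wy":0,"wz":0,"grip":-1},{"tx":25,"ty":-44,"tz":0,"wx":0,"wy":0,"wz":0,"grip":-1},{"tx":25,"ty":-44,"tz":0,"wx":0,"wy":0,"wz":0,"grip":-1},{"tx":25,"ty":-44,"tz":0,"wx":0,"wy":0,"wz":0,"grip":-1},{"tx":25,"ty":-44,"tz":0,"wx":0,"wy":0,"wz":0,"grip":-1}]' >/dev/null
python3 -m jog '[{"tx":25,"ty":-44,"tz":0,"wx":0,"wy":0,"wz":0,"grip":-1},{"tx":25,"ty":-44,"tz":0,"wx":0,"wy":0,"wz":0,"grip":-1},{"tx":0,"ty":-44,"tz":0,"wx":0,"wy":0,"wz":0,"grip":-1},{"tx":0,"ty":0,"tz":0,"wx":0,"wy":0,"wz":0,"grip":-1},{"tx":0,"ty":0,"tz":0,"wx":0,"wy":0,"wz":0,"grip":-1}]' >/dev/null
cat > look.py <<'E'
# look.py name : wrist view, cloud saved, picture saved
import sys; from h import *
st(); p,d,c=grab('wrist',sys.argv[1]+'.png'); P=cloud(d,c); np.savez(sys.argv[1]+'.npz',p=p,P=P)
E
python3 go.py 611.8 -48.5 72 4; python3 look.py w1; python3 go.py
```

```text
t 1.9 p [582.8 -59.8 230.8] rot [-3.1 -0.1  0. ] F [ 0.5 -0.9  0. ] M [-0. -0.  0.] gap 1.001 gf 0.0
psi 4.3 q7 -1.42 | wz 0.3 tx 29.8 ty -9.2 tz 158.8 tilt 0.1
t 1.9 p [582.8 -59.8 230.8] rot [-3.1 -0.1  0. ] F [ 0.5 -0.9  0. ] M [-0. -0.  0.] gap 1.001 gf 0.0
t 1.95 p [582.7 -61.9 231. ] rot [ 3.1  0.1 -0. ] F [-0.2 -0.7  0.2] M [-0.  0. -0.] gap 1.002 gf 0.0
```

View pics/w1.png

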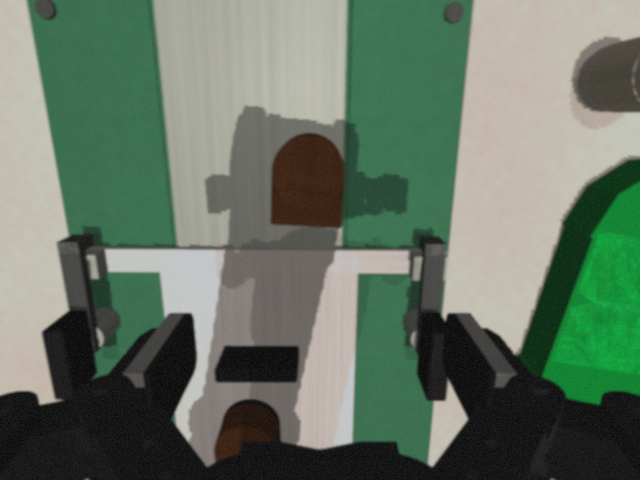

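```bash
cat > meas.py <<'E'
# meas.py npz zlo zhi maxbright xlo xhi ylo yhi [minpx] : rectangles of dark things in a height band (world)
import sys; from h import *
f=np.load(sys.argv[1]+'.npz'); p,P=f['p'].astype(int),f['P']; zl,zh,mb,xl,xh,yl,yh=map(float,sys.argv[2:9]); mn=int(sys.argv[9]) if len(sys.argv)>9 else 60
x,y,z=P[...,0],P[...,1],P[...,2]
m=(z>zl)&(z<zh)&(p.max(2)<=mb)&(x>xl)&(x<xh)&(y>yl)&(y<yh)
k,L,s,cc=cv2.connectedComponentsWithStats(m.astype(np.uint8))
for i in range(1,k):
    if s[i,4]>=mn:
        q=P[L==i]; r=cv2.minAreaRect(q[:,:2].astype(np.float32)); print(s[i,4],cc[i].round(),'ctr',np.array(r[0]),np.array(r[1]),'ang %.1f'%r[2],'z med %.1f'%np.median(q[:,2]),'rgb',p[L==i].mean(0).round())
E
echo heel; python3 meas.py w1 90 112 150 560 660 -100 20
echo handle; python3 meas.py w1 100 116 60 440 500 -70 30
echo clamps; python3 meas.py w1 122 140 90 440 560 -200 160
```

```text
heel
6105 [306. 183.] ctr [612.8 -49.4] [60.7 48. ] ang 1.4 z med 98.2 rgb [62. 39. 25.]
handle
1623 [256. 371.] ctr [472.7 -22.3] [11.8 58. ] ang 3.9 z med 109.7 rgb [22. 21. 21.]
clamps
1956 [ 61. 360.] ctr [485.9 103.4] [52.1 13.5] ang 4.1 z med 131.7 rgb [29. 28. 28.]
1474 [434. 365.] ctr [ 502.8 -143.7] [52.5 13.9] ang 4.5 z med 131.8 rgb [29. 29. 29.]
```

```bash

python3 -m jog '[{"tx":30,"ty":-10,"tz":40,"wx":0,"wy":0,"wz":0,"grip":-1},{"tx":0,"ty":0,"tz":40,"wx":0,"wy":0,"wz":0,"grip":-1},{"tx":0,"ty":0,"tz":35,"wx":0,"wy":0,"wz":0,"grip":-1},{"tx":0,"ty":0,"tz":25,"wx":0,"wy":0,"wz":0,"grip":-1},{"tx":0,"ty":0,"tz":0,"wx":0,"wy":0,"wz":0,"grip":-1}]'
python3 go.py 612.8 -49.4 72 4
```

```text
time: 2.45
ee_pos: [608.5, -52.3, 88.5]
eef_rot: [3.139, 0.106, -0.013]
contact_force: [-0.2, 0.7, 0.2]
finger_gap: 1.002
gripper_force: 0.0
t 2.45 p [608.5 -52.3  88.5] rot [ 3.1  0.1 -0. ] F [-0.2  0.7  0.2] M [-0.   0.1 -0. ] gap 1.002 gf 0.0
psi 3.9 q7 -1.42 | wz -0.1 tx 4.5 ty -2.6 tz 16.5 tilt 0.5
```

Close on it.

```bash

python3 -m jog '[{"tx":4,"ty":-2.5,"tz":8,"wx":0,"wy":0,"wz":0,"grip":-1},{"tx":0,"ty":0,"tz":8,"wx":0,"wy":0,"wz":0,"grip":-1},{"tx":0,"ty":0,"tz":0,"wx":0,"wy":0,"wz":0,"grip":1},{"tx":0,"ty":0,"tz":0,"wx":0,"wy":0,"wz":0,"grip":1},{"tx":0,"ty":0,"tz":0,"wx":0,"wy":0,"wz":0,"grip":1}]' 50 
python3 -m jog '[{"tx":0,"ty":0,"tz":0,"wx":0,"wy":0,"wz":0,"grip":1},{"tx":0,"ty":0,"tz":0,"wx":0,"wy":0,"wz":0,"grip":1},{"tx":0,"ty":0,"tz":0,"wx":0,"wy":0,"wz":0,"grip":1},{"tx":0,"ty":0,"tz":0,"wx":0,"wy":0,"wz":0,"grip":1},{"tx":0,"ty":0,"tz":-10,"wx":0,"wy":0,"wz":0,"grip":1}]' 
python3 go.py
```

```text
time: 2.95
ee_pos: [616.4, -47.2, 77.4]
eef_rot: [3.139, 0.111, 0.003]
contact_force: [-2.4, 0.5, 2.0]
finger_gap: 0.549
gripper_force: 51.4
time: 3.45
ee_pos: [614.7, -46.8, 85.6]
eef_rot: [-3.139, -0.111, 0.003]
contact_force: [-0.1, 0.3, -1.4]
finger_gap: 0.547
gripper_force: 51.5
t 3.45 p [614.7 -46.8  85.6] rot [-3.1 -0.1  0. ] F [-0.1  0.3 -1.4] M [ 0.   0.1 -0. ] gap 0.547 gf 51.5
```

```bash

python3 -m jog '[{"tx":0,"ty":0,"tz":-40,"wx":0,"wy":0,"wz":0,"grip":1},{"tx":0,"ty":0,"tz":-50,"wx":0,"wy":0,"wz":0,"grip":1},{"tx":0,"ty":0,"tz":-30,"wx":0,"wy":0,"wz":0,"grip":1},{"tx":-12,"ty":40,"tz":0,"wx":0,"wy":0,"wz":0,"grip":1},{"tx":-12,"ty":43,"tz":0,"wx":0,"wy":0,"wz":0,"grip":1}]' >/dev/null
python3 -m jog '[{"tx":-12,"ty":43,"tz":0,"wx":0,"wy":0,"wz":0,"grip":1},{"tx":-12,"ty":43,"tz":0,"wx":0,"wy":0,"wz":0,"grip":1},{"tx":-12,"ty":43,"tz":0,"wx":0,"wy":0,"wz":0,"grip":1},{"tx":-12,"ty":43,"tz":0,"wx":0,"wy":0,"wz":0,"grip":1},{"tx":-9,"ty":41,"tz":0,"wx":0,"wy":0,"wz":0,"grip":1}]' >/dev/null
python3 -m jog '[{"tx":0,"ty":0,"tz":40,"wx":0,"wy":0,"wz":0,"grip":1},{"tx":0,"ty":0,"tz":40,"wx":0,"wy":0,"wz":0,"grip":1},{"tx":0,"ty":0,"tz":30,"wx":0,"wy":0,"wz":0,"grip":1},{"tx":0,"ty":0,"tz":15,"wx":0,"wy":0,"wz":0,"grip":1},{"tx":0,"ty":0,"tz":0,"wx":0,"wy":0,"wz":0,"grip":1}]' 
python3 go.py 555 -347 18
```

```text
time: 4.95
ee_pos: [554.3, -346.7, 79.0]
eef_rot: [-3.137, -0.112, 0.006]
contact_force: [0.1, 1.0, -0.9]
finger_gap: 0.553
gripper_force: 51.7
t 4.95 p [ 554.3 -346.7   79. ] rot [-3.1 -0.1  0. ] F [ 0.1  1.  -0.9] M [-0. -0.  0.] gap 0.553 gf 51.7
psi 4.1 q7 -0.92 | wz 0.0 tx 0.7 ty 0.4 tz 61.0 tilt 0.3
```

```bash

python3 -m jog '[{"tx":0,"ty":0,"tz":30,"wx":0,"wy":0,"wz":0,"grip":1},{"tx":0,"ty":0,"tz":20,"wx":0,"wy":0,"wz":0,"grip":1},{"tx":0,"ty":0,"tz":8,"wx":0,"wy":0,"wz":0,"grip":1},{"tx":0,"ty":0,"tz":0,"wx":0,"wy":0,"wz":0,"grip":1},{"tx":0,"ty":0,"tz":0,"wx":0,"wy":0,"wz":0,"grip":-0.6}]' 
python3 -m jog '[{"tx":0,"ty":0,"tz":0,"wx":0,"wy":0,"wz":0,"grip":-0.6},{"tx":0,"ty":0,"tz":0,"wx":0,"wy":0,"wz":0,"grip":-0.6},{"tx":0,"ty":0,"tz":-40,"wx":0,"wy":0,"wz":0,"grip":-0.6},{"tx":0,"ty":0,"tz":-50,"wx":0,"wy":0,"wz":0,"grip":-0.6},{"tx":0,"ty":0,"tz":-50,"wx":0,"wy":0,"wz":0,"grip":-0.6}]' 
python3 -m jog '[{"tx":0,"ty":0,"tz":-30,"wx":0,"wy":0,"wz":0,"grip":-0.6},{"tx":0,"ty":0,"tz":0,"wx":0,"wy":0,"wz":0,"grip":-0.6}]' >/dev/null
python3 go.py u -23 -125 105 0
```

```text
time: 5.45
ee_pos: [557.0, -348.6, 24.7]
eef_rot: [3.138, 0.111, 0.004]
contact_force: [0.4, -0.2, -0.4]
finger_gap: 0.703
gripper_force: 0.0
time: 5.95
ee_pos: [555.4, -347.7, 164.8]
eef_rot: [-3.139, -0.111, 0.001]
contact_force: [1.4, -0.3, -0.3]
finger_gap: 0.801
gripper_force: 0.0
t 6.15 p [ 559.1 -350.2  199.7] rot [3.1 0.1 0. ] F [-0.1 -0.3 -0.1] M [-0. -0. -0.] gap 0.797 gf 0.0
psi 4.0 q7 -0.94 | wz 0.0 tx -42.0 ty -209.5 tz 94.7 tilt 0.7
```

```bash

python3 -m jog '[{"tx":-8,"ty":-42,"tz":0,"wx":0,"wy":0,"wz":0,"grip":-0.6},{"tx":-8,"ty":-42,"tz":0,"wx":0,"wy":0,"wz":0,"grip":-0.6},{"tx":-8,"ty":-42,"tz":0,"wx":0,"wy":0,"wz":0,"grip":-0.6},{"tx":-8,"ty":-42,"tz":0,"wx":0,"wy":0,"wz":0,"grip":-0.6},{"tx":-8,"ty":-40,"tz":0,"wx":0,"wy":0,"wz":0,"grip":-0.6}]' >/dev/null
python3 -m jog '[{"tx":0,"ty":0,"tz":35,"wx":0,"wy":0,"wz":0,"grip":-0.6},{"tx":0,"ty":0,"tz":15,"wx":0,"wy":0,"wz":0,"grip":-0.6},{"tx":0,"ty":0,"tz":0,"wx":0,"wy":0,"wz":0,"grip":-0.6},{"tx":0,"ty":0,"tz":0,"wx":0,"wy":0,"wz":0,"grip":-0.6}]' >/dev/null
python3 go.py u -23 -125 105 0;python3 go.py u -23 -125 105 0;
```

```text
t 7.05 p [ 500.9 -143.4  143. ] rot [ 3.1  0.1 -0. ] F [ 0.4 -0.6  0.3] M [0. 0. 0.] gap 0.799 gf 0.0
psi 4.0 q7 -1.23 | wz 0.0 tx 1.6 ty 0.8 tz 38.0 tilt 0.0
t 7.05 p [ 500.9 -143.4  143. ] rot [ 3.1  0.1 -0. ] F [ 0.4 -0.6  0.3] M [0. 0. 0.] gap 0.799 gf 0.0
psi 4.0 q7 -1.23 | wz 0.0 tx 1.6 ty 0.8 tz 38.0 tilt 0.0
```

```bash

python3 -m jog '[{"tx":2,"ty":1,"tz":20,"wx":0,"wy":0,"wz":0,"grip":-0.6},{"tx":0,"ty":0,"tz":17,"wx":0,"wy":0,"wz":0,"grip":-0.6},{"tx":0,"ty":0,"tz":0,"wx":0,"wy":0,"wz":0,"grip":-0.6},{"tx":0,"ty":0,"tz":0,"wx":0,"wy":0,"wz":0,"grip":1},{"tx":0,"ty":0,"tz":0,"wx":0,"wy":0,"wz":0,"grip":1}]' 60 
python3 -m jog '[{"tx":0,"ty":0,"tz":0,"wx":0,"wy":0,"wz":0,"grip":1},{"tx":0,"ty":0,"tz":0,"wx":0,"wy":0,"wz":0,"grip":1},{"tx":0,"ty":0,"tz":0,"wx":0,"wy":0,"wz":0,"grip":1},{"tx":0,"ty":0,"tz":0,"wx":0,"wy":0,"wz":0,"grip":1}]' >/dev/null; python3 go.py u -23 -125 105 0
python3 -m jog '[{"tx":0,"ty":0,"tz":0,"wx":0,"wy":0,"wz":3,"grip":1},{"tx":0,"ty":0,"tz":0,"wx":0,"wy":0,"wz":3,"grip":1},{"tx":0,"ty":0,"tz":0,"wx":0,"wy":0,"wz":0,"grip":1}]' >/dev/null; python3 go.py u -23 -125 105 0
```

```text
time: 7.55
ee_pos: [504.1, -144.5, 107.2]
eef_rot: [3.139, 0.111, 0.003]
contact_force: [0.3, 0.4, 0.3]
finger_gap: 0.472
gripper_force: 0.0
t 7.95 p [ 503.8 -144.2  107. ] rot [3.1 0.1 0. ] F [-1.1 -0.5  6.6] M [ 0.1  0.1 -0. ] gap 0.152 gf 58.5
psi 4.1 q7 -1.22 | wz 0.1 tx -1.2 ty -0.2 tz 2.0 tilt 0.1
t 8.25 p [ 503.8 -144.3  107. ] rot [ 3.1 -0.1  0. ] F [-0.3  0.3  5.9] M [ 0.   0.1 -0.1] gap 0.149 gf 58.7
psi -2.0 q7 -1.29 | wz -6.0 tx -1.2 ty -0.3 tz 2.0 tilt 0.1
```

```bash

python3 -m jog '[{"tx":0,"ty":0,"tz":0,"wx":0,"wy":0,"wz":8,"grip":1},{"tx":0,"ty":0,"tz":0,"wx":0,"wy":0,"wz":8,"grip":1},{"tx":0,"ty":0,"tz":0,"wx":0,"wy":0,"wz":8,"grip":1},{"tx":0,"ty":0,"tz":0,"wx":0,"wy":0,"wz":8,"grip":1},{"tx":0,"ty":0,"tz":0,"wx":0,"wy":0,"wz":8,"grip":1}]' >/dev/null; python3 go.py u -23 -125 105 0
python3 -m jog '[{"tx":0,"ty":0,"tz":0,"wx":0,"wy":0,"wz":8,"grip":1},{"tx":0,"ty":0,"tz":0,"wx":0,"wy":0,"wz":8,"grip":1},{"tx":0,"ty":0,"tz":0,"wx":0,"wy":0,"wz":8,"grip":1},{"tx":0,"ty":0,"tz":0,"wx":0,"wy":0,"wz":8,"grip":1},{"tx":0,"ty":0,"tz":0,"wx":0,"wy":0,"wz":8,"grip":1}]' >/dev/null; python3 go.py u -23 -125 105 0
python3 -m jog '[{"tx":0,"ty":0,"tz":0,"wx":0,"wy":0,"wz":3,"grip":1},{"tx":0,"ty":0,"tz":0,"wx":0,"wy":0,"wz":0,"grip":1}]' >/dev/null; python3 go.py u -23 -125 105 0
```

```text
t 8.75 p [ 503.4 -145.1  107. ] rot [ 2.9 -1.1  0. ] F [-1.8 -1.6  6. ] M [-0.4  0.4  0.1] gap 0.154 gf 58.8
psi -42.3 q7 -1.77 | wz -46.3 tx -0.8 ty -1.0 tz 2.0 tilt 0.1
t 9.25 p [ 502.8 -145.4  107. ] rot [ 2.4 -2.1  0. ] F [-2.6 -1.8  5.4] M [-0.5  0.6  0.1] gap 0.147 gf 59.0
psi -82.3 q7 -2.25 | wz -86.3 tx -0.1 ty -1.3 tz 2.0 tilt 0.1
t 9.45 p [ 502.7 -145.4  107. ] rot [ 2.3 -2.1  0. ] F [-2.7 -1.8  7.5] M [-0.4  0.6 -0.1] gap 0.152 gf 59.2
psi -85.1 q7 -2.28 | wz -89.1 tx -0.0 ty -1.3 tz 2.0 tilt 0.1
```

```bash

python3 -m jog '[{"tx":0,"ty":0,"tz":0,"wx":0,"wy":0,"wz":0,"grip":-0.6},{"tx":0,"ty":0,"tz":0,"wx":0,"wy":0,"wz":0,"grip":-0.6},{"tx":0,"ty":0,"tz":0,"wx":0,"wy":0,"wz":0,"grip":-0.6},{"tx":0,"ty":0,"tz":-40,"wx":0,"wy":0,"wz":0,"grip":-0.6},{"tx":0,"ty":0,"tz":-50,"wx":0,"wy":0,"wz":0,"grip":-0.6}]' >/dev/null
python3 -m jog '[{"tx":0,"ty":0,"tz":0,"wx":0,"wy":0,"wz":-8.5,"grip":-0.6},{"tx":0,"ty":0,"tz":0,"wx":0,"wy":0,"wz":-8.5,"grip":-0.6},{"tx":0,"ty":0,"tz":0,"wx":0,"wy":0,"wz":-8.5,"grip":-0.6},{"tx":0,"ty":0,"tz":0,"wx":0,"wy":0,"wz":-8.5,"grip":-0.6},{"tx":0,"ty":0,"tz":0,"wx":0,"wy":0,"wz":-8.5,"grip":-0.6}]' >/dev/null
python3 -m jog '[{"tx":0,"ty":0,"tz":0,"wx":0,"wy":0,"wz":-8.5,"grip":-0.6},{"tx":0,"ty":0,"tz":0,"wx":0,"wy":0,"wz":-8.5,"grip":-0.6},{"tx":0,"ty":0,"tz":0,"wx":0,"wy":0,"wz":-8.5,"grip":-0.6},{"tx":0,"ty":0,"tz":0,"wx":0,"wy":0,"wz":-8.5,"grip":-0.6},{"tx":0,"ty":0,"tz":0,"wx":0,"wy":0,"wz":-8.5,"grip":-0.6}]' >/dev/null
python3 -m jog '[{"tx":0,"ty":0,"tz":0,"wx":0,"wy":0,"wz":-4,"grip":-0.6},{"tx":0,"ty":-50,"tz":0,"wx":0,"wy":0,"wz":0,"grip":-0.6},{"tx":0,"ty":-50,"tz":0,"wx":0,"wy":0,"wz":0,"grip":-0.6},{"tx":0,"ty":-50,"tz":0,"wx":0,"wy":0,"wz":0,"grip":-0.6},{"tx":0,"ty":-50,"tz":0,"wx":0,"wy":0,"wz":0,"grip":-0.6}]' >/dev/null
python3 -m jog '[{"tx":0,"ty":-45,"tz":0,"wx":0,"wy":0,"wz":0,"grip":-0.6},{"tx":0,"ty":0,"tz":40,"wx":0,"wy":0,"wz":0,"grip":-0.6},{"tx":0,"ty":0,"tz":0,"wx":0,"wy":0,"wz":0,"grip":-0.6},{"tx":0,"ty":0,"tz":0,"wx":0,"wy":0,"wz":0,"grip":-0.6}]' >/dev/null
python3 go.py 485.7 104.5 107 4
```

```text
t 11.85 p [485.1  99.3 155.8] rot [ 3.1  0.1 -0. ] F [-0.5 -0.  -0.3] M [0. 0. 0.] gap 0.796 gf 0.0
psi 4.0 q7 -1.65 | wz 0.0 tx 1.0 ty -5.2 tz 48.8 tilt 0.2
```

```bash

python3 -m jog '[{"tx":1,"ty":-5,"tz":25,"wx":0,"wy":0,"wz":0,"grip":-0.6},{"tx":0,"ty":0,"tz":24,"wx":0,"wy":0,"wz":0,"grip":-0.6},{"tx":0,"ty":0,"tz":0,"wx":0,"wy":0,"wz":0,"grip":-0.6},{"tx":0,"ty":0,"tz":0,"wx":0,"wy":0,"wz":0,"grip":1},{"tx":0,"ty":0,"tz":0,"wx":0,"wy":0,"wz":0,"grip":1}]' 60 
python3 -m jog '[{"tx":0,"ty":0,"tz":0,"wx":0,"wy":0,"wz":0,"grip":1},{"tx":0,"ty":0,"tz":0,"wx":0,"wy":0,"wz":0,"grip":1},{"tx":0,"ty":0,"tz":0,"wx":0,"wy":0,"wz":0,"grip":1},{"tx":0,"ty":0,"tz":0,"wx":0,"wy":0,"wz":0,"grip":1}]' >/dev/null; python3 go.py u -23 125 107 0
python3 -m jog '[{"tx":0,"ty":0,"tz":0,"wx":0,"wy":0,"wz":-3,"grip":1},{"tx":0,"ty":0,"tz":0,"wx":0,"wy":0,"wz":-3,"grip":1},{"tx":0,"ty":0,"tz":0,"wx":0,"wy":0,"wz":0,"grip":1}]' >/dev/null; python3 go.py u -23 125 107 0
```

```text
time: 12.35
ee_pos: [487.7, 104.6, 108.6]
eef_rot: [-3.139, -0.108, -0.004]
contact_force: [0.3, -0.1, 0.1]
finger_gap: 0.47
gripper_force: 0.0
t 12.75 p [487.2 105.3 108.3] rot [-3.1 -0.1 -0. ] F [-1.2 -1.7  5.9] M [-0.1  0.2 -0. ] gap 0.152 gf 58.5
psi 4.0 q7 -1.63 | wz 0.0 tx -2.1 ty -0.1 tz 1.3 tilt 0.1
t 13.05 p [487.3 105.4 108.3] rot [-3.1 -0.3 -0. ] F [-0.8  0.9  5.6] M [-0.   0.2 -1.5] gap 0.152 gf 69.2
psi 9.5 q7 -1.57 | wz 5.5 tx -2.1 ty -0.0 tz 1.3 tilt 0.2
```

```bash

python3 -m jog '[{"tx":0,"ty":0,"tz":0,"wx":0,"wy":0,"wz":3,"grip":1},{"tx":0,"ty":0,"tz":0,"wx":0,"wy":0,"wz":0,"grip":-0.6},{"tx":0,"ty":0,"tz":0,"wx":0,"wy":0,"wz":0,"grip":-0.6},{"tx":0,"ty":0,"tz":0,"wx":0,"wy":0,"wz":0,"grip":-0.6},{"tx":0,"ty":0,"tz":-40,"wx":0,"wy":0,"wz":0,"grip":-0.6}]' >/dev/null
python3 -m jog '[{"tx":0,"ty":0,"tz":0,"wx":0,"wy":0,"wz":-8.5,"grip":-0.6},{"tx":0,"ty":0,"tz":0,"wx":0,"wy":0,"wz":-8.5,"grip":-0.6},{"tx":0,"ty":0,"tz":0,"wx":0,"wy":0,"wz":-8.5,"grip":-0.6},{"tx":0,"ty":0,"tz":0,"wx":0,"wy":0,"wz":-8.5,"grip":-0.6},{"tx":0,"ty":0,"tz":0,"wx":0,"wy":0,"wz":-8.5,"grip":-0.6}]' >/dev/null
python3 -m jog '[{"tx":0,"ty":0,"tz":0,"wx":0,"wy":0,"wz":-8.5,"grip":-0.6},{"tx":0,"ty":0,"tz":0,"wx":0,"wy":0,"wz":-8.5,"grip":-0.6},{"tx":0,"ty":0,"tz":0,"wx":0,"wy":0,"wz":-8.5,"grip":-0.6},{"tx":0,"ty":0,"tz":0,"wx":0,"wy":0,"wz":-8.5,"grip":-0.6},{"tx":0,"ty":0,"tz":0,"wx":0,"wy":0,"wz":-8.5,"grip":-0.6}]' >/dev/null
python3 -m jog '[{"tx":0,"ty":0,"tz":0,"wx":0,"wy":0,"wz":-8.5,"grip":-0.6},{"tx":0,"ty":0,"tz":0,"wx":0,"wy":0,"wz":-8.5,"grip":-0.6},{"tx":0,"ty":0,"tz":0,"wx":0,"wy":0,"wz":-8.5,"grip":-0.6},{"tx":0,"ty":0,"tz":0,"wx":0,"wy":0,"wz":-8.5,"grip":-0.6},{"tx":0,"ty":0,"tz":0,"wx":0,"wy":0,"wz":-8.5,"grip":-0.6}]' >/dev/null
python3 -m jog '[{"tx":0,"ty":0,"tz":0,"wx":0,"wy":0,"wz":-8.5,"grip":-0.6},{"tx":0,"ty":0,"tz":0,"wx":0,"wy":0,"wz":-8.5,"grip":-0.6},{"tx":0,"ty":0,"tz":0,"wx":0,"wy":0,"wz":-8.5,"grip":-0.6},{"tx":0,"ty":0,"tz":0,"wx":0,"wy":0,"wz":-8.5,"grip":-0.6},{"tx":0,"ty":0,"tz":0,"wx":0,"wy":0,"wz":-8.5,"grip":-0.6}]' >/dev/null
python3 -m jog '[{"tx":0,"ty":0,"tz":0,"wx":0,"wy":0,"wz":-6.5,"grip":-0.6},{"tx":0,"ty":0,"tz":0,"wx":0,"wy":0,"wz":0,"grip":-0.6},{"tx":0,"ty":0,"tz":0,"wx":0,"wy":0,"wz":0,"grip":-0.6}]' >/dev/null
python3 go.py 485.7 104.5 107 184
```

```text
t 15.85 p [486.4 105.1 146.9] rot [ 0.1 -3.1  0. ] F [ 1.6 -0.2 -0.9] M [-0. -0. -0.] gap 0.8 gf 0.0
psi -176.6 q7 0.74 | wz -0.6 tx 0.8 ty -0.6 tz 39.9 tilt 0.0
```

```bash

python3 -m jog '[{"tx":0,"ty":0,"tz":25,"wx":0,"wy":0,"wz":-0.5,"grip":-0.6},{"tx":0,"ty":0,"tz":15,"wx":0,"wy":0,"wz":0,"grip":-0.6},{"tx":0,"ty":0,"tz":0,"wx":0,"wy":0,"wz":0,"grip":-0.6},{"tx":0,"ty":0,"tz":0,"wx":0,"wy":0,"wz":0,"grip":1},{"tx":0,"ty":0,"tz":0,"wx":0,"wy":0,"wz":0,"grip":1}]' 60 >/dev/null
python3 -m jog '[{"tx":0,"ty":0,"tz":0,"wx":0,"wy":0,"wz":0,"grip":1},{"tx":0,"ty":0,"tz":0,"wx":0,"wy":0,"wz":0,"grip":1},{"tx":0,"ty":0,"tz":0,"wx":0,"wy":0,"wz":0,"grip":1},{"tx":0,"ty":0,"tz":0,"wx":0,"wy":0,"wz":3,"grip":1},{"tx":0,"ty":0,"tz":0,"wx":0,"wy":0,"wz":3,"grip":1}]' >/dev/null; python3 go.py u -23 125 107 180
python3 -m jog '[{"tx":0,"ty":0,"tz":0,"wx":0,"wy":0,"wz":8,"grip":1},{"tx":0,"ty":0,"tz":0,"wx":0,"wy":0,"wz":8,"grip":1},{"tx":0,"ty":0,"tz":0,"wx":0,"wy":0,"wz":8,"grip":1},{"tx":0,"ty":0,"tz":0,"wx":0,"wy":0,"wz":8,"grip":1},{"tx":0,"ty":0,"tz":0,"wx":0,"wy":0,"wz":8,"grip":1}]' >/dev/null; python3 go.py u -23 125 107 180
```

```text
t 16.85 p [487.  105.2 107.9] rot [ 0.1  3.1 -0. ] F [-0.4 -0.8  7.1] M [-0.2  0.1  0.1] gap 0.151 gf 58.7
psi 177.9 q7 0.60 | wz -6.1 tx 1.9 ty 0.3 tz 0.9 tilt 0.1
t 17.35 p [486.5 104.  107.9] rot [ 1.1  2.9 -0. ] F [-1.3 -4.   6.3] M [-0.7  0.3  0.1] gap 0.15 gf 58.9
psi 137.7 q7 0.07 | wz -46.3 tx 1.3 ty 1.4 tz 0.9 tilt 0.1
```

```bash

python3 -m jog '[{"tx":0,"ty":0,"tz":0,"wx":0,"wy":0,"wz":8,"grip":1},{"tx":0,"ty":0,"tz":0,"wx":0,"wy":0,"wz":8,"grip":1},{"tx":0,"ty":0,"tz":0,"wx":0,"wy":0,"wz":8,"grip":1},{"tx":0,"ty":0,"tz":0,"wx":0,"wy":0,"wz":8,"grip":1},{"tx":0,"ty":0,"tz":0,"wx":0,"wy":0,"wz":8,"grip":1}]' >/dev/null; python3 go.py u -23 125 107 180
python3 -m jog '[{"tx":0,"ty":0,"tz":0,"wx":0,"wy":0,"wz":3,"grip":1},{"tx":0,"ty":0,"tz":0,"wx":0,"wy":0,"wz":0,"grip":1},{"tx":0,"ty":0,"tz":0,"wx":0,"wy":0,"wz":0,"grip":0.05},{"tx":0,"ty":0,"tz":0,"wx":0,"wy":0,"wz":0,"grip":0.05},{"tx":0,"ty":0,"tz":-50,"wx":0,"wy":0,"wz":0,"grip":0.05}]' >/dev/null
python3 -m jog '[{"tx":0,"ty":0,"tz":0,"wx":0,"wy":0,"wz":0,"grip":0.05},{"tx":0,"ty":0,"tz":0,"wx":0,"wy":0,"wz":0,"grip":0.05}]' >/dev/null
python3 go.py u -45 0 150 90
```

```text
t 17.85 p [485.4 103.3 107.8] rot [ 2.1  2.4 -0. ] F [-3.  -4.1  9.7] M [-0.8  0.6  0.1] gap 0.15 gf 59.3
psi 97.7 q7 -0.44 | wz -86.3 tx 0.1 ty 2.0 tz 0.8 tilt 0.2
t 18.55 p [487.6 105.9 158. ] rot [2.1 2.3 0. ] F [-0.1 -0.5 -0.6] M [0.  0.1 0. ] gap 0.475 gf 0.0
psi 95.1 q7 -0.43 | wz 1.1 tx -125.4 ty -24.5 tz 8.0 tilt 0.2
```

```bash

python3 -m jog '[{"tx":-42,"ty":-8,"tz":0,"wx":0,"wy":0,"wz":1,"grip":0.05},{"tx":-42,"ty":-8,"tz":0,"wx":0,"wy":0,"wz":0,"grip":0.05},{"tx":-41,"ty":-8,"tz":0,"wx":0,"wy":0,"wz":0,"grip":0.05},{"tx":0,"ty":0,"tz":20,"wx":0,"wy":0,"wz":0,"grip":0.05},{"tx":0,"ty":0,"tz":0,"wx":0,"wy":0,"wz":0,"grip":0.05}]' >/dev/null
python3 look.py w2; python3 meas.py w2 104 116 60 440 500 -70 30; echo heel; python3 meas.py w2 100 114 150 300 450 -80 50;  echo cl; python3 meas.py w2 118 140 90 440 560 -200 170
python3 go.py u -45 0 81 90
```

```text
t 19.05 p [469.8 -22.9 134.9] rot [-2.1 -2.3  0. ] F [-0.3  1.2 -0.8] M [0. 0. 0.] gap 0.472 gf 0.0
3313 [325. 280.] ctr [471.8 -20.5] [11.5 58.6] ang 4.2 z med 110.1 rgb [23. 23. 23.]
heel
14469 [146. 258.] ctr [396.2 -15.7] [61.  48.7] ang 4.9 z med 108.1 rgb [50. 32. 21.]
cl
1402 [394.  14.] ctr [486.5  82. ] [ 8.8 15. ] ang 83.0 z med 131.4 rgb [32. 33. 32.]
t 19.1 p [470.7 -21.3 135.8] rot [-2.1 -2.3  0. ] F [-1.1  0.7  0.2] M [ 0.1 -0.   0. ] gap 0.475 gf 0.0
psi 94.0 q7 -0.21 | wz 0.0 tx 0.3 ty 1.2 tz 54.8 tilt 0.2
```

View pics/w2.png

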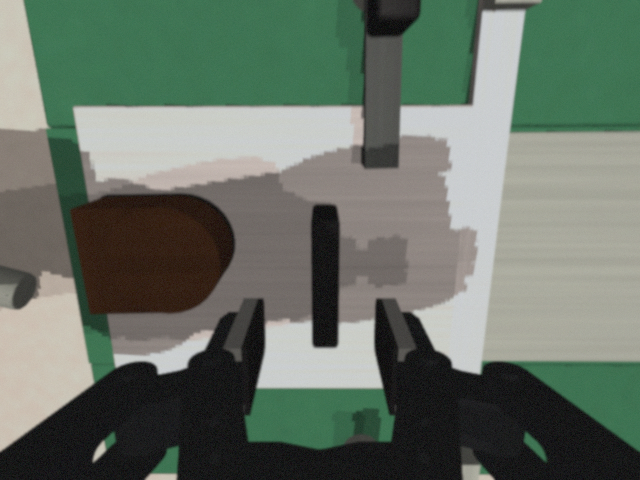

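```bash

python3 -m jog '[{"tx":0,"ty":1,"tz":30,"wx":0,"wy":0,"wz":0,"grip":0.05},{"tx":0,"ty":0,"tz":22,"wx":0,"wy":0,"wz":0,"grip":0.05},{"tx":0,"ty":0,"tz":0,"wx":0,"wy":0,"wz":0,"grip":1},{"tx":0,"ty":0,"tz":0,"wx":0,"wy":0,"wz":0,"grip":1},{"tx":0,"ty":0,"tz":0,"wx":0,"wy":0,"wz":0,"grip":1}]' 50
python3 -m jog '[{"tx":0,"ty":0,"tz":0,"wx":0,"wy":0,"wz":0,"grip":1},{"tx":0,"ty":0,"tz":0,"wx":0,"wy":0,"wz":0,"grip":1},{"tx":0,"ty":5,"tz":0,"wx":0,"wy":0,"wz":0,"grip":1},{"tx":0,"ty":10,"tz":0,"wx":0,"wy":0,"wz":0,"grip":1},{"tx":0,"ty":15,"tz":0,"wx":0,"wy":0,"wz":0,"grip":1}]'
python3 go.py u 100 0 83 90
```

```text
time: 19.6
ee_pos: [473.0, -19.7, 85.4]
eef_rot: [-2.139, -2.3, -0.001]
contact_force: [0.0, 4.0, -10.2]
finger_gap: 0.128
gripper_force: 50.9
time: 20.1
ee_pos: [500.8, -17.8, 85.4]
eef_rot: [-2.138, -2.298, 0.003]
contact_force: [-1.7, 4.6, -5.0]
finger_gap: 0.126
gripper_force: 51.6
t 20.1 p [500.8 -17.8  85.4] rot [-2.1 -2.3  0. ] F [-1.7  4.6 -5. ] M [ 1.   0.4 -0. ] gap 0.126 gf 51.6
psi 94.1 q7 -0.25 | wz 0.1 tx -1.2 ty 115.9 tz 2.4 tilt 0.2
```

```bash

python3 -m jog '[{"tx":0,"ty":18,"tz":0,"wx":0,"wy":0,"wz":0,"grip":1},{"tx":0,"ty":18,"tz":0,"wx":0,"wy":0,"wz":0,"grip":1},{"tx":0,"ty":18,"tz":0,"wx":0,"wy":0,"wz":0,"grip":1},{"tx":0,"ty":18,"tz":0,"wx":0,"wy":0,"wz":0,"grip":1},{"tx":0,"ty":16,"tz":0,"wx":0,"wy":0,"wz":0,"grip":1}]' >/dev/null
python3 -m jog '[{"tx":0,"ty":12,"tz":0,"wx":0,"wy":0,"wz":0,"grip":1},{"tx":0,"ty":8,"tz":0,"wx":0,"wy":0,"wz":0,"grip":1},{"tx":0,"ty":4,"tz":0,"wx":0,"wy":0,"wz":0,"grip":1},{"tx":0,"ty":0,"tz":0,"wx":0,"wy":0,"wz":0,"grip":1},{"tx":0,"ty":0,"tz":0,"wx":0,"wy":0,"wz":0,"grip":1}]'
python3 go.py u 100 0 83 90
```

```text
time: 21.1
ee_pos: [615.7, -9.7, 85.4]
eef_rot: [2.14, 2.299, 0.004]
contact_force: [1.1, 5.0, -4.3]
finger_gap: 0.128
gripper_force: 51.7
t 21.1 p [615.7  -9.7  85.4] rot [2.1 2.3 0. ] F [ 1.1  5.  -4.3] M [ 1.   0.1 -0.1] gap 0.128 gf 51.7
psi 94.1 q7 -0.22 | wz 0.1 tx -1.2 ty 0.7 tz 2.4 tilt 0.2
```

```bash

python3 -m jog '[{"tx":0,"ty":0,"tz":0,"wx":0,"wy":0,"wz":0,"grip":0.05},{"tx":0,"ty":0,"tz":0,"wx":0,"wy":0,"wz":0,"grip":0.05},{"tx":0,"ty":0,"tz":0,"wx":0,"wy":0,"wz":0,"grip":0.05},{"tx":0,"ty":0,"tz":-40,"wx":0,"wy":0,"wz":0,"grip":0.05},{"tx":0,"ty":0,"tz":-50,"wx":0,"wy":0,"wz":0,"grip":0.05}]' >/dev/null
python3 -m jog '[{"tx":0,"ty":0,"tz":-30,"wx":0,"wy":0,"wz":8.5,"grip":-1},{"tx":0,"ty":0,"tz":0,"wx":0,"wy":0,"wz":8.5,"grip":-1},{"tx":0,"ty":0,"tz":0,"wx":0,"wy":0,"wz":8.5,"grip":-1},{"tx":0,"ty":0,"tz":0,"wx":0,"wy":0,"wz":8.5,"grip":-1},{"tx":0,"ty":0,"tz":0,"wx":0,"wy":0,"wz":8.5,"grip":-1}]' >/dev/null
python3 -m jog '[{"tx":0,"ty":0,"tz":0,"wx":0,"wy":0,"wz":8.5,"grip":-1},{"tx":0,"ty":0,"tz":0,"wx":0,"wy":0,"wz":8.5,"grip":-1},{"tx":0,"ty":0,"tz":0,"wx":0,"wy":0,"wz":8.5,"grip":-1},{"tx":0,"ty":0,"tz":0,"wx":0,"wy":0,"wz":8.5,"grip":-1},{"tx":0,"ty":0,"tz":0,"wx":0,"wy":0,"wz":8.5,"grip":-1}]' >/dev/null
python3 -m jog '[{"tx":0,"ty":0,"tz":0,"wx":0,"wy":0,"wz":5,"grip":-1},{"tx":-40,"ty":0,"tz":0,"wx":0,"wy":0,"wz":0,"grip":-1},{"tx":-40,"ty":0,"tz":0,"wx":0,"wy":0,"wz":0,"grip":-1},{"tx":0,"ty":0,"tz":0,"wx":0,"wy":0,"wz":0,"grip":-1},{"tx":0,"ty":0,"tz":0,"wx":0,"wy":0,"wz":0,"grip":-1}]' >/dev/null
python3 look.py w3; echo heel; python3 meas.py w3 100 114 150 440 590 -80 70; echo handle; python3 meas.py w3 104 116 60 590 650 -70 40;  echo cl; python3 meas.py w3 118 140 90 440 560 -200 170
python3 go.py 540 -6 82 4
```

```text
t 23.1 p [534.6 -17.4 205.6] rot [3.1 0.1 0. ] F [0.2 0.1 0.2] M [-0. -0.  0.] gap 0.999 gf 0.0
heel
7280 [300. 233.] ctr [540.1  -5.7] [60.7 47.8] ang 4.8 z med 108.2 rgb [70. 44. 29.]
893 [209. 299.] ctr [490.   49.8] [14.7 41. ] ang 4.0 z med 100.5 rgb [73. 77. 72.]
handle
271 [313. 106.] ctr [611.9 -11. ] [ 4.  56.1] ang 0.8 z med 110.1 rgb [55. 53. 52.]
cl
2776 [104. 317.] ctr [485.7 104.2] [14.5 51.7] ang 5.5 z med 131.6 rgb [36. 35. 35.]
2805 [532. 317.] ctr [ 503.  -143.7] [14.1 52.1] ang 5.0 z med 131.5 rgb [36. 35. 35.]
t 23.15 p [536.1 -17.1 205.9] rot [3.1 0.1 0. ] F [ 1.1  0.3 -0.2] M [0. 0. 0.] gap 1.004 gf 0.0
psi 4.0 q7 -1.46 | wz 0.0 tx 4.7 ty -10.8 tz 123.9 tilt 0.1
```

View pics/w3.png

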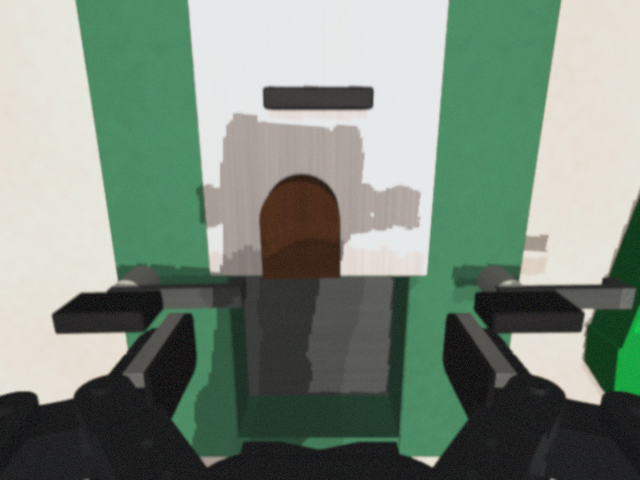

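```bash

python3 -m jog '[{"tx":5,"ty":-11,"tz":40,"wx":0,"wy":0,"wz":0,"grip":-0.8},{"tx":0,"ty":0,"tz":40,"wx":0,"wy":0,"wz":0,"grip":-0.8},{"tx":0,"ty":0,"tz":28,"wx":0,"wy":0,"wz":0,"grip":-0.8},{"tx":0,"ty":0,"tz":14,"wx":0,"wy":0,"wz":0,"grip":-0.8},{"tx":0,"ty":0,"tz":0,"wx":0,"wy":0,"wz":0,"grip":-0.8}]' >/dev/null; python3 go.py 540 -6 82 4
python3 -m jog '[{"tx":0,"ty":0,"tz":0,"wx":0,"wy":0,"wz":0,"grip":1},{"tx":0,"ty":0,"tz":0,"wx":0,"wy":0,"wz":0,"grip":1},{"tx":0,"ty":0,"tz":0,"wx":0,"wy":0,"wz":0,"grip":1},{"tx":0,"ty":0,"tz":0,"wx":0,"wy":0,"wz":0,"grip":1},{"tx":0,"ty":0,"tz":-15,"wx":0,"wy":0,"wz":0,"grip":1}]' 50
python3 -m jog '[{"tx":0,"ty":0,"tz":-40,"wx":0,"wy":0,"wz":0,"grip":1},{"tx":0,"ty":0,"tz":-50,"wx":0,"wy":0,"wz":0,"grip":1},{"tx":0,"ty":0,"tz":-15,"wx":0,"wy":0,"wz":0,"grip":1},{"tx":0,"ty":0,"tz":0,"wx":0,"wy":0,"wz":0,"grip":1}]'
python3 go.py 455 -340 20 4
```

```text
t 23.65 p [539.5  -5.4  81.5] rot [ 3.1  0.1 -0. ] F [ 0.9 -0.1  0.5] M [-0. -0. -0.] gap 0.898 gf 0.0
psi 4.1 q7 -1.44 | wz 0.1 tx 0.5 ty 0.6 tz -0.5 tilt 0.1
time: 24.15
ee_pos: [538.5, -5.3, 97.9]
eef_rot: [-3.14, -0.111, 0.003]
contact_force: [-0.2, 0.4, -1.8]
finger_gap: 0.549
gripper_force: 51.6
time: 24.55
ee_pos: [541.2, -5.3, 206.3]
eef_rot: [-3.139, -0.111, -0.011]
contact_force: [0.2, 0.3, -1.5]
finger_gap: 0.549
gripper_force: 51.7
t 24.55 p [541.2  -5.3 206.3] rot [-3.1 -0.1 -0. ] F [ 0.2  0.3 -1.5] M [ 0. -0.  0.] gap 0.549 gf 51.7
psi 4.1 q7 -1.48 | wz 0.1 tx -109.3 ty 327.9 tz 186.3 tilt 0.4
```

```bash

python3 -m jog '[{"tx":-13.5,"ty":41,"tz":0,"wx":0,"wy":0,"wz":0,"grip":1},{"tx":-13.5,"ty":41,"tz":0,"wx":0,"wy":0,"wz":0,"grip":1},{"tx":-13.5,"ty":41,"tz":0,"wx":0,"wy":0,"wz":0,"grip":1},{"tx":-13.5,"ty":41,"tz":0,"wx":0,"wy":0,"wz":0,"grip":1},{"tx":-13.5,"ty":41,"tz":0,"wx":0,"wy":0,"wz":0,"grip":1}]' >/dev/null
python3 -m jog '[{"tx":-13.5,"ty":41,"tz":0,"wx":0,"wy":0,"wz":0,"grip":1},{"tx":-13.5,"ty":41,"tz":0,"wx":0,"wy":0,"wz":0,"grip":1},{"tx":-13.5,"ty":41,"tz":0,"wx":0,"wy":0,"wz":0,"grip":1},{"tx":0,"ty":0,"tz":40,"wx":0,"wy":0,"wz":0,"grip":1},{"tx":0,"ty":0,"tz":40,"wx":0,"wy":0,"wz":0,"grip":1}]' >/dev/null
python3 -m jog '[{"tx":0,"ty":0,"tz":40,"wx":0,"wy":0,"wz":0,"grip":1},{"tx":0,"ty":0,"tz":0,"wx":0,"wy":0,"wz":0,"grip":1},{"tx":0,"ty":0,"tz":0,"wx":0,"wy":0,"wz":0,"grip":1}]' >/dev/null
python3 go.py 455 -342 20 4
```

```text
t 25.85 p [ 453.6 -339.4   82. ] rot [-3.1 -0.1  0. ] F [-0.4 -0.3 -0.7] M [-0.  0. -0.] gap 0.55 gf 51.9
psi 4.1 q7 -0.77 | wz 0.1 tx 1.3 ty 2.7 tz 62.0 tilt 0.2
```

```bash

python3 -m jog '[{"tx":1,"ty":2.5,"tz":30,"wx":0,"wy":0,"wz":0,"grip":1},{"tx":0,"ty":0,"tz":20,"wx":0,"wy":0,"wz":0,"grip":1},{"tx":0,"ty":0,"tz":8,"wx":0,"wy":0,"wz":0,"grip":1},{"tx":0,"ty":0,"tz":0,"wx":0,"wy":0,"wz":0,"grip":1},{"tx":0,"ty":0,"tz":0,"wx":0,"wy":0,"wz":0,"grip":-0.6}]' 
python3 -m jog '[{"tx":0,"ty":0,"tz":0,"wx":0,"wy":0,"wz":0,"grip":-0.6},{"tx":0,"ty":0,"tz":0,"wx":0,"wy":0,"wz":0,"grip":-0.6},{"tx":0,"ty":0,"tz":-40,"wx":0,"wy":0,"wz":0,"grip":-0.6},{"tx":0,"ty":0,"tz":-50,"wx":0,"wy":0,"wz":0,"grip":-0.6},{"tx":0,"ty":0,"tz":-50,"wx":0,"wy":0,"wz":0,"grip":-0.6}]' 
python3 -m jog '[{"tx":0,"ty":0,"tz":-50,"wx":0,"wy":0,"wz":-8.5,"grip":-0.6},{"tx":0,"ty":0,"tz":0,"wx":0,"wy":0,"wz":-8.5,"grip":-0.6},{"tx":0,"ty":0,"tz":0,"wx":0,"wy":0,"wz":-8.5,"grip":-0.6},{"tx":0,"ty":0,"tz":0,"wx":0,"wy":0,"wz":-8.5,"grip":-0.6},{"tx":0,"ty":0,"tz":0,"wx":0,"wy":0,"wz":-8.5,"grip":-0.6}]' >/dev/null
python3 -m jog '[{"tx":0,"ty":0,"tz":0,"wx":0,"wy":0,"wz":-8.5,"grip":-0.6},{"tx":0,"ty":0,"tz":0,"wx":0,"wy":0,"wz":-8.5,"grip":-0.6},{"tx":0,"ty":0,"tz":0,"wx":0,"wy":0,"wz":-8.5,"grip":-0.6},{"tx":0,"ty":0,"tz":0,"wx":0,"wy":0,"wz":-8.5,"grip":-0.6},{"tx":0,"ty":0,"tz":0,"wx":0,"wy":0,"wz":-8.5,"grip":-0.6}]' >/dev/null
python3 -m jog '[{"tx":0,"ty":0,"tz":0,"wx":0,"wy":0,"wz":-2.5,"grip":-0.6},{"tx":0,"ty":0,"tz":0,"wx":0,"wy":0,"wz":0,"grip":-0.6}]' >/dev/null
python3 look.py w4; python3 go.py 540 320 200 91.5
```

```text
time: 26.35
ee_pos: [456.9, -343.2, 26.7]
eef_rot: [3.138, 0.111, 0.003]
contact_force: [-0.9, -0.4, 0.7]
finger_gap: 0.706
gripper_force: 0.0
time: 26.85
ee_pos: [455.4, -342.3, 166.7]
eef_rot: [-3.139, -0.111, 0.001]
contact_force: [1.9, -0.3, -0.1]
finger_gap: 0.799
gripper_force: 0.0
t 28.05 p [ 455.6 -342.7  215.6] rot [ 2.2  2.2 -0. ] F [ 0.3 -0.9 -0.3] M [-0. -0.  0.] gap 0.798 gf 0.0
t 28.1 p [ 455.7 -342.7  215.5] rot [ 2.2  2.2 -0. ] F [ 0.1 -0.3  0.8] M [ 0.   0.1 -0. ] gap 0.799 gf 0.0
psi 91.5 q7 0.46 | wz -0.0 tx 660.3 ty 101.7 tz 15.5 tilt 0.0
```

```bash

python3 -m jog '[{"tx":47,"ty":8,"tz":0,"wx":0,"wy":0,"wz":0,"grip":-0.6},{"tx":47,"ty":8,"tz":0,"wx":0,"wy":0,"wz":0,"grip":-0.6},{"tx":47,"ty":8,"tz":0,"wx":0,"wy":0,"wz":0,"grip":-0.6},{"tx":47,"ty":8,"tz":0,"wx":0,"wy":0,"wz":0,"grip":-0.6},{"tx":47,"ty":8,"tz":0,"wx":0,"wy":0,"wz":0,"grip":-0.6}]' >/dev/null
python3 -m jog '[{"tx":47,"ty":8,"tz":0,"wx":0,"wy":0,"wz":0,"grip":-0.6},{"tx":47,"ty":8,"tz":0,"wx":0,"wy":0,"wz":0,"grip":-0.6},{"tx":47,"ty":8,"tz":0,"wx":0,"wy":0,"wz":0,"grip":-0.6},{"tx":47,"ty":8,"tz":0,"wx":0,"wy":0,"wz":0,"grip":-0.6},{"tx":47,"ty":8,"tz":0,"wx":0,"wy":0,"wz":0,"grip":-0.6}]' >/dev/null
python3 -m jog '[{"tx":47,"ty":8,"tz":0,"wx":0,"wy":0,"wz":0,"grip":-0.6},{"tx":47,"ty":8,"tz":0,"wx":0,"wy":0,"wz":0,"grip":-0.6},{"tx":47,"ty":6,"tz":0,"wx":0,"wy":0,"wz":0,"grip":-0.6},{"tx":0,"ty":0,"tz":0,"wx":0,"wy":0,"wz":0,"grip":-0.6},{"tx":0,"ty":0,"tz":0,"wx":0,"wy":0,"wz":0,"grip":-0.6}]' >/dev/null
python3 look.py w5; python3 meas.py w5 48 64 255 440 700 250 480
python3 go.py 501 356 60 91.5
```

```text
t 29.6 p [540.7 272.7 215.1] rot [-2.2 -2.3  0. ] F [0.3 0.3 0.3] M [-0. -0. -0.] gap 0.8 gf 0.0
1311 [378.  84.] ctr [577.6 365.5] [12.3 43.7] ang 1.6 z med 56.0 rgb [89. 89. 86.]
1281 [264.  96.] ctr [500.4 355.9] [12.3 43.7] ang 1.2 z med 56.0 rgb [91. 92. 88.]
695 [534. 210.] ctr [696.5 282.4] [ 6.9 36.2] ang 0.0 z med 55.9 rgb [124. 124. 115.]
t 29.65 p [540.9 270.4 214.9] rot [ 2.2  2.3 -0. ] F [ 0.4 -0.1  0.3] M [-0. -0.  0.] gap 0.8 gf 0.0
psi 91.6 q7 -0.70 | wz 0.1 tx 86.6 ty -37.7 tz 154.9 tilt 0.1
```

```bash
python3 - <<'E'
import cv2,numpy as np
a=cv2.imread('pics/w4.png'); b=cv2.imread('pics/w5.png')
cv2.imwrite('pics/c1.png',cv2.resize(np.hstack([a,b]),(800,300)))
E
```

```text
(no output)
```

View pics/c1.png

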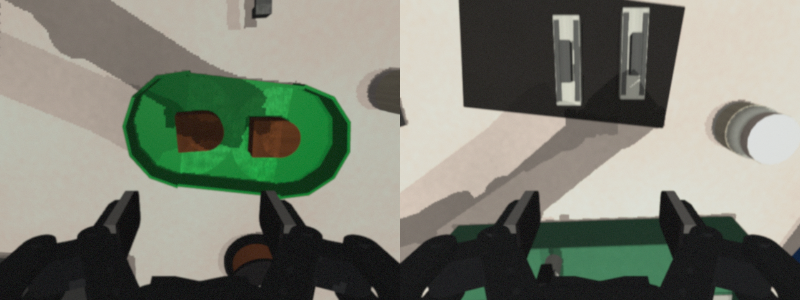

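```bash

python3 -m jog '[{"tx":47,"ty":19,"tz":40,"wx":0,"wy":0,"wz":0,"grip":0.1},{"tx":47,"ty":18,"tz":40,"wx":0,"wy":0,"wz":0,"grip":0.1},{"tx":0,"ty":0,"tz":40,"wx":0,"wy":0,"wz":0,"grip":0.1},{"tx":0,"ty":0,"tz":0,"wx":0,"wy":0,"wz":0,"grip":0.1},{"tx":0,"ty":0,"tz":0,"wx":0,"wy":0,"wz":0,"grip":0.1}]' >/dev/null
python3 go.py 577.6 365.5 36 91.5
```

```text
t 30.15 p [568.  341.4 112.5] rot [ 2.2  2.2 -0. ] F [-0.   0.3  0.4] M [ 0.  -0.1 -0. ] gap 0.448 gf 0.0
psi 91.4 q7 -0.81 | wz -0.1 tx 23.8 ty 10.2 tz 76.5 tilt 0.2
```

```bash

python3 -m jog '[{"tx":24,"ty":10,"tz":20,"wx":0,"wy":0,"wz":0,"grip":0.1},{"tx":0,"ty":0,"tz":30,"wx":0,"wy":0,"wz":0,"grip":0.1},{"tx":0,"ty":0,"tz":5,"wx":0,"wy":0,"wz":0,"grip":0.1},{"tx":0,"ty":0,"tz":0,"wx":0,"wy":0,"wz":0,"grip":0.1},{"tx":0,"ty":0,"tz":0,"wx":0,"wy":0,"wz":0,"grip":0.1}]' >/dev/null
python3 go.py 577.6 365.5 36 91.5
```

```text
t 30.65 p [578.6 368.1  60.1] rot [2.2 2.2 0. ] F [ 0.3 -0.4  0.2] M [ 0.1 -0.  -0. ] gap 0.447 gf 0.0
psi 91.5 q7 -0.85 | wz -0.0 tx -2.6 ty -1.1 tz 24.1 tilt 0.1
```

```bash

python3 -m jog '[{"tx":-1,"ty":-1,"tz":15,"wx":0,"wy":0,"wz":0,"grip":0.1},{"tx":0,"ty":0,"tz":8,"wx":0,"wy":0,"wz":0,"grip":0.1},{"tx":0,"ty":0,"tz":0,"wx":0,"wy":0,"wz":0,"grip":0.1},{"tx":0,"ty":0,"tz":0,"wx":0,"wy":0,"wz":0,"grip":1},{"tx":0,"ty":0,"tz":0,"wx":0,"wy":0,"wz":0,"grip":1}]' 80
python3 -m jog '[{"tx":0,"ty":0,"tz":0,"wx":0,"wy":0,"wz":0,"grip":1},{"tx":0,"ty":0,"tz":0,"wx":0,"wy":0,"wz":0,"grip":1},{"tx":0,"ty":0,"tz":-15,"wx":0,"wy":0,"wz":0,"grip":1},{"tx":0,"ty":0,"tz":-30,"wx":0,"wy":0,"wz":0,"grip":1},{"tx":0,"ty":0,"tz":-40,"wx":0,"wy":0,"wz":0,"grip":1}]' 
python3 -m jog '[{"tx":0,"ty":0,"tz":-40,"wx":0,"wy":0,"wz":0,"grip":1},{"tx":0,"ty":0,"tz":-40,"wx":0,"wy":0,"wz":0,"grip":1},{"tx":0,"ty":0,"tz":-20,"wx":0,"wy":0,"wz":0,"grip":1},{"tx":0,"ty":0,"tz":0,"wx":0,"wy":0,"wz":0,"grip":1}]' 
python3 go.py u -88 -27 150 0
```

```text
time: 31.15
ee_pos: [576.7, 368.2, 35.2]
eef_rot: [2.191, 2.252, 0.001]
contact_force: [-3.0, -1.6, -1.0]
finger_gap: 0.125
gripper_force: 57.9
time: 31.65
ee_pos: [574.5, 366.6, 119.5]
eef_rot: [-2.19, -2.251, 0.008]
contact_force: [0.9, 0.3, -2.3]
finger_gap: 0.117
gripper_force: 80.8
time: 32.05
ee_pos: [578.0, 369.5, 225.0]
eef_rot: [2.19, 2.25, 0.013]
contact_force: [1.0, 0.4, -2.3]
finger_gap: 0.12
gripper_force: 81.0
t 32.05 p [578.  369.5 225. ] rot [2.2 2.2 0. ] F [ 1.   0.4 -2.3] M [ 0.1 -0.  -0. ] gap 0.12 gf 81.0
psi 91.6 q7 -0.79 | wz 87.6 tx -176.0 ty 409.1 tz 75.0 tilt 0.5
```

```bash

python3 -m jog '[{"tx":0,"ty":0,"tz":0,"wx":0,"wy":0,"wz":8,"grip":1},{"tx":0,"ty":0,"tz":0,"wx":0,"wy":0,"wz":8,"grip":1},{"tx":0,"ty":0,"tz":0,"wx":0,"wy":0,"wz":8,"grip":1},{"tx":0,"ty":0,"tz":0,"wx":0,"wy":0,"wz":8,"grip":1},{"tx":0,"ty":0,"tz":0,"wx":0,"wy":0,"wz":8,"grip":1}]' >/dev/null
python3 -m jog '[{"tx":0,"ty":0,"tz":0,"wx":0,"wy":0,"wz":8,"grip":1},{"tx":0,"ty":0,"tz":0,"wx":0,"wy":0,"wz":8,"grip":1},{"tx":0,"ty":0,"tz":0,"wx":0,"wy":0,"wz":8,"grip":1},{"tx":0,"ty":0,"tz":0,"wx":0,"wy":0,"wz":8,"grip":1},{"tx":0,"ty":0,"tz":0,"wx":0,"wy":0,"wz":8,"grip":1}]' >/dev/null
python3 -m jog '[{"tx":0,"ty":0,"tz":0,"wx":0,"wy":0,"wz":7.6,"grip":1},{"tx":-16,"ty":38,"tz":0,"wx":0,"wy":0,"wz":0,"grip":1},{"tx":-16,"ty":38,"tz":0,"wx":0,"wy":0,"wz":0,"grip":1},{"tx":-16,"ty":38,"tz":0,"wx":0,"wy":0,"wz":0,"grip":1},{"tx":-16,"ty":38,"tz":0,"wx":0,"wy":0,"wz":0,"grip":1}]' >/dev/null
python3 -m jog '[{"tx":-16,"ty":38,"tz":0,"wx":0,"wy":0,"wz":0,"grip":1},{"tx":-16,"ty":38,"tz":0,"wx":0,"wy":0,"wz":0,"grip":1},{"tx":-16,"ty":38,"tz":0,"wx":0,"wy":0,"wz":0,"grip":1},{"tx":-16,"ty":38,"tz":0,"wx":0,"wy":0,"wz":0,"grip":1},{"tx":-16,"ty":38,"tz":0,"wx":0,"wy":0,"wz":0,"grip":1}]' >/dev/null
python3 -m jog '[{"tx":-10,"ty":38,"tz":0,"wx":0,"wy":0,"wz":0,"grip":1},{"tx":0,"ty":20,"tz":0,"wx":0,"wy":0,"wz":0,"grip":1},{"tx":0,"ty":0,"tz":0,"wx":0,"wy":0,"wz":0,"grip":1},{"tx":0,"ty":0,"tz":0,"wx":0,"wy":0,"wz":0,"grip":1},{"tx":0,"ty":0,"tz":0,"wx":0,"wy":0,"wz":0,"grip":1}]' >/dev/null
python3 go.py u -80 -27 150 0
```

```text
t 34.55 p [449.9 -40.4 219.5] rot [-3.1 -0.1  0. ] F [-0.1  0.1 -2.2] M [ 0. -0. -0.] gap 0.123 gf 80.8
psi 4.1 q7 -1.43 | wz 0.1 tx -11.7 ty 9.1 tz 69.5 tilt 0.1
```

```bash

python3 -m jog '[{"tx":-10,"ty":9,"tz":0,"wx":0,"wy":0,"wz":0,"grip":1},{"tx":0,"ty":0,"tz":35,"wx":0,"wy":0,"wz":0,"grip":1},{"tx":0,"ty":0,"tz":35,"wx":0,"wy":0,"wz":0,"grip":1},{"tx":0,"ty":0,"tz":0,"wx":0,"wy":0,"wz":0,"grip":1},{"tx":0,"ty":0,"tz":0,"wx":0,"wy":0,"wz":0,"grip":1}]' >/dev/null
python3 go.py u -78 -27 43 0; python3 look.py w6
```

```text
t 35.05 p [440.2 -51.3 150. ] rot [-3.1 -0.1  0. ] F [-0.1  0.3 -2.8] M [-0. -0.  0.] gap 0.12 gf 80.7
psi 4.0 q7 -1.36 | wz -0.0 tx 0.8 ty -1.1 tz 107.0 tilt 0.1
t 35.05 p [440.2 -51.3 150. ] rot [-3.1 -0.1  0. ] F [-0.1  0.3 -2.8] M [-0. -0.  0.] gap 0.12 gf 80.7
```

View pics/w6.png

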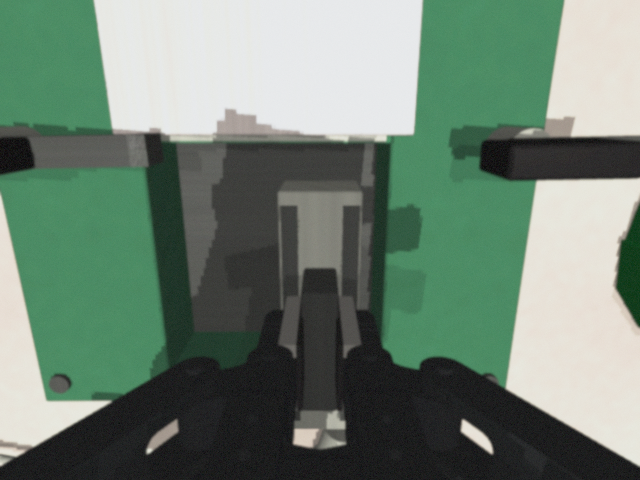

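```bash

python3 -m jog '[{"tx":0,"ty":-1,"tz":30,"wx":0,"wy":0,"wz":0,"grip":1},{"tx":0,"ty":0,"tz":30,"wx":0,"wy":0,"wz":0,"grip":1},{"tx":0,"ty":0,"tz":20,"wx":0,"wy":0,"wz":0,"grip":1},{"tx":0,"ty":0,"tz":15,"wx":0,"wy":0,"wz":0,"grip":1},{"tx":0,"ty":0,"tz":0,"wx":0,"wy":0,"wz":0,"grip":1}]' 
python3 -m jog '[{"tx":0,"ty":0,"tz":4,"wx":0,"wy":0,"wz":0,"grip":1},{"tx":0,"ty":0,"tz":4,"wx":0,"wy":0,"wz":0,"grip":1},{"tx":0,"ty":0,"tz":2,"wx":0,"wy":0,"wz":0,"grip":1},{"tx":0,"ty":0,"tz":0,"wx":0,"wy":0,"wz":0,"grip":1}]' 
python3 go.py u -78 -27 42 0
```

```text
time: 35.6
ee_pos: [441.7, -50.3, 55.1]
eef_rot: [-3.14, -0.109, -0.001]
contact_force: [0.1, 0.5, -1.7]
finger_gap: 0.121
gripper_force: 80.8
time: 36.0
ee_pos: [441.2, -50.4, 45.3]
eef_rot: [3.14, 0.109, 0.001]
contact_force: [-0.2, -0.6, -2.2]
finger_gap: 0.118
gripper_force: 80.8
t 36.0 p [441.2 -50.4  45.3] rot [3.1 0.1 0. ] F [-0.2 -0.6 -2.2] M [-0.1 -0.   0. ] gap 0.118 gf 80.8
psi 4.0 q7 -1.31 | wz -0.0 tx -0.3 ty -0.3 tz 3.3 tilt 0.0
```

```bash

python3 -m jog '[{"tx":0,"ty":0,"tz":3,"wx":0,"wy":0,"wz":0,"grip":1},{"tx":0,"ty":0,"tz":1,"wx":0,"wy":0,"wz":0,"grip":1},{"tx":0,"ty":0,"tz":0,"wx":0,"wy":0,"wz":0,"grip":0.35},{"tx":0,"ty":0,"tz":0,"wx":0,"wy":0,"wz":0,"grip":0.35},{"tx":0,"ty":0,"tz":0,"wx":0,"wy":0,"wz":0,"grip":0.35}]' 
python3 -m jog '[{"tx":0,"ty":0,"tz":-20,"wx":0,"wy":0,"wz":0,"grip":0.35},{"tx":0,"ty":0,"tz":-45,"wx":0,"wy":0,"wz":0,"grip":0.35},{"tx":0,"ty":0,"tz":-50,"wx":0,"wy":0,"wz":0,"grip":0.35},{"tx":0,"ty":0,"tz":-50,"wx":0,"wy":0,"wz":0,"grip":0.35},{"tx":0,"ty":0,"tz":0,"wx":0,"wy":0,"wz":0,"grip":0.35}]' 
python3 look.py w7; python3 meas.py w7 54 70 255 380 490 -85 60; python3 go.py u -82 23 150 0;  python3 go.py 500.4 355.9 150 91.3
```

```text
time: 36.5
ee_pos: [441.0, -50.5, 41.1]
eef_rot: [3.14, 0.109, 0.001]
contact_force: [-0.1, -0.1, -0.3]
finger_gap: 0.325
gripper_force: 0.0
time: 37.0
ee_pos: [445.1, -50.8, 211.9]
eef_rot: [3.14, 0.108, 0.021]
contact_force: [0.8, -0.1, -0.2]
finger_gap: 0.325
gripper_force: 0.0
t 37.0 p [445.1 -50.8 211.9] rot [3.1 0.1 0. ] F [ 0.8 -0.1 -0.2] M [-0.  -0.1  0.1] gap 0.325 gf 0.0
4396 [178. 236.] ctr [430.1  48.4] [100.2  23.2] ang 0.0 z med 66.0 rgb [ 69. 124.  90.]
1025 [319. 232.] ctr [438.1 -51.6] [44.5 11.8] ang 3.7 z med 62.2 rgb [62. 62. 60.]
t 37.05 p [443.2 -50.5 209.3] rot [-3.1 -0.1 -0. ] F [ 0.1  0.3 -0.8] M [ 0.  0. -0.] gap 0.321 gf 0.0
psi 4.0 q7 -1.39 | wz -0.0 tx -6.3 ty -50.5 tz 59.3 tilt 0.5
t 37.05 p [443.2 -50.5 209.3] rot [-3.1 -0.1 -0. ] F [ 0.1  0.3 -0.8] M [ 0.  0. -0.] gap 0.321 gf 0.0
psi 4.0 q7 -1.39 | wz -87.3 tx 405.0 ty 66.4 tz 59.3 tilt 0.5
```

View pics/w7.png

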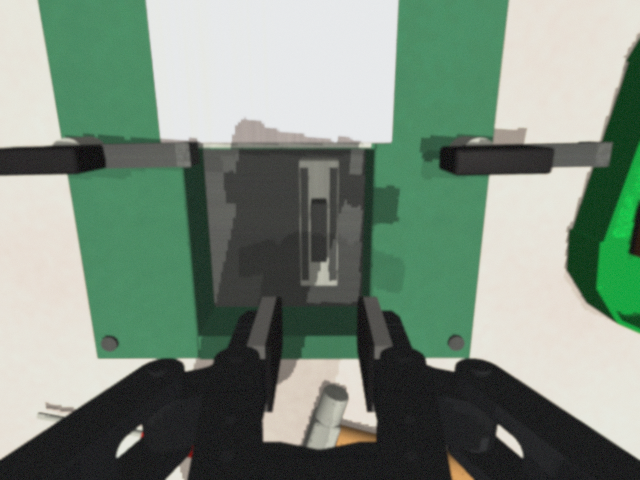

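```bash

python3 -m jog '[{"tx":0,"ty":0,"tz":0,"wx":0,"wy":0,"wz":-8,"grip":0.1},{"tx":0,"ty":0,"tz":0,"wx":0,"wy":0,"wz":-8,"grip":0.1},{"tx":0,"ty":0,"tz":0,"wx":0,"wy":0,"wz":-8,"grip":0.1},{"tx":0,"ty":0,"tz":0,"wx":0,"wy":0,"wz":-8,"grip":0.1},{"tx":0,"ty":0,"tz":0,"wx":0,"wy":0,"wz":-8,"grip":0.1}]' >/dev/null
python3 -m jog '[{"tx":0,"ty":0,"tz":0,"wx":0,"wy":0,"wz":-8,"grip":0.1},{"tx":0,"ty":0,"tz":0,"wx":0,"wy":0,"wz":-8,"grip":0.1},{"tx":0,"ty":0,"tz":0,"wx":0,"wy":0,"wz":-8,"grip":0.1},{"tx":0,"ty":0,"tz":0,"wx":0,"wy":0,"wz":-8,"grip":0.1},{"tx":0,"ty":0,"tz":0,"wx":0,"wy":0,"wz":-8,"grip":0.1}]' >/dev/null
python3 -m jog '[{"tx":0,"ty":0,"tz":0,"wx":0,"wy":0,"wz":-7.3,"grip":0.1},{"tx":38,"ty":8,"tz":0,"wx":0,"wy":0,"wz":0,"grip":0.1},{"tx":38,"ty":8,"tz":0,"wx":0,"wy":0,"wz":0,"grip":0.1},{"tx":38,"ty":8,"tz":0,"wx":0,"wy":0,"wz":0,"grip":0.1},{"tx":38,"ty":8,"tz":0,"wx":0,"wy":0,"wz":0,"grip":0.1}]' >/dev/null
python3 -m jog '[{"tx":38,"ty":8,"tz":0,"wx":0,"wy":0,"wz":0,"grip":0.1},{"tx":38,"ty":8,"tz":0,"wx":0,"wy":0,"wz":0,"grip":0.1},{"tx":38,"ty":8,"tz":0,"wx":0,"wy":0,"wz":0,"grip":0.1},{"tx":38,"ty":8,"tz":0,"wx":0,"wy":0,"wz":0,"grip":0.1},{"tx":38,"ty":2,"tz":0,"wx":0,"wy":0,"wz":0,"grip":0.1}]' >/dev/null
python3 -m jog '[{"tx":20,"ty":0,"tz":0,"wx":0,"wy":0,"wz":0,"grip":0.1},{"tx":0,"ty":0,"tz":0,"wx":0,"wy":0,"wz":0,"grip":0.1},{"tx":0,"ty":0,"tz":0,"wx":0,"wy":0,"wz":0,"grip":0.1}]' >/dev/null
python3 look.py w8;  python3 meas.py w8 48 64 255 440 700 250 480;  python3 go.py 500.4 355.9 80 91.3
```

```text
t 39.35 p [498.1 311.1 204.8] rot [ 2.2  2.2 -0. ] F [-0.4  0.9 -0.6] M [-0.1 -0.  -0. ] gap 0.446 gf 0.0
1162 [325. 156.] ctr [500.3 356. ] [11.9 43.2] ang 1.2 z med 56.0 rgb [79. 80. 76.]
832 [592. 264.] ctr [696.3 281.7] [37.6  7.3] ang 89.9 z med 56.3 rgb [136. 136. 127.]
t 39.4 p [498.5 310.1 205. ] rot [ 2.2  2.2 -0. ] F [-0.8 -0.   0.9] M [-0.  -0.   0.1] gap 0.448 gf 0.0
psi 91.1 q7 -0.75 | wz -0.2 tx 45.7 ty 2.9 tz 125.0 tilt 0.2
```

```bash

python3 -m jog '[{"tx":23,"ty":1,"tz":30,"wx":0,"wy":0,"wz":0,"grip":0.1},{"tx":22,"ty":1,"tz":30,"wx":0,"wy":0,"wz":0,"grip":0.1},{"tx":0,"ty":0,"tz":30,"wx":0,"wy":0,"wz":0,"grip":0.1},{"tx":0,"ty":0,"tz":30,"wx":0,"wy":0,"wz":0,"grip":0.1},{"tx":0,"ty":0,"tz":0,"wx":0,"wy":0,"wz":0,"grip":0.1}]' >/dev/null
python3 go.py 500.4 355.9 35.5 91.3
```

```text
t 39.9 p [497.8 352.9  82.3] rot [ 2.2  2.2 -0. ] F [-1.2 -0.4 -0. ] M [-0.  0.  0.] gap 0.452 gf 0.0
psi 91.1 q7 -0.86 | wz -0.2 tx 2.9 ty 2.7 tz 46.8 tilt 0.6
```

```bash

python3 -m jog '[{"tx":2,"ty":1,"tz":20,"wx":0,"wy":0,"wz":0,"grip":0.1},{"tx":0,"ty":0,"tz":16,"wx":0,"wy":0,"wz":0,"grip":0.1},{"tx":0,"ty":0,"tz":9,"wx":0,"wy":0,"wz":0,"grip":0.1},{"tx":0,"ty":0,"tz":0,"wx":0,"wy":0,"wz":0,"grip":0.1},{"tx":0,"ty":0,"tz":0,"wx":0,"wy":0,"wz":0,"grip":1}]' 80 >/dev/null; python3 go.py 500.4 355.9 35.5 91.3
python3 -m jog '[{"tx":0,"ty":0,"tz":0,"wx":0,"wy":0,"wz":0,"grip":1},{"tx":0,"ty":0,"tz":0,"wx":0,"wy":0,"wz":0,"grip":1},{"tx":0,"ty":0,"tz":0,"wx":0,"wy":0,"wz":0,"grip":1},{"tx":0,"ty":0,"tz":-15,"wx":0,"wy":0,"wz":0,"grip":1},{"tx":0,"ty":0,"tz":-30,"wx":0,"wy":0,"wz":0,"grip":1}]' 
python3 -m jog '[{"tx":0,"ty":0,"tz":-40,"wx":0,"wy":0,"wz":0,"grip":1},{"tx":0,"ty":0,"tz":-40,"wx":0,"wy":0,"wz":0,"grip":1},{"tx":0,"ty":0,"tz":-40,"wx":0,"wy":0,"wz":0,"grip":1},{"tx":0,"ty":0,"tz":-20,"wx":0,"wy":0,"wz":0,"grip":1},{"tx":0,"ty":0,"tz":0,"wx":0,"wy":0,"wz":0,"grip":1}]' 
python3 go.py u -78 23 150 0
```

```text
t 40.4 p [501.2 359.8  41.5] rot [2.2 2.2 0. ] F [-0.3 -0.5  0.7] M [ 0.  0. -0.] gap 0.295 gf 0.0
psi 91.2 q7 -0.88 | wz -0.1 tx -3.9 ty -0.8 tz 6.0 tilt 0.0
time: 40.9
ee_pos: [498.9, 358.4, 84.7]
eef_rot: [-2.196, -2.246, 0.009]
contact_force: [-0.1, 0.8, -2.3]
finger_gap: 0.111
gripper_force: 78.4
time: 41.4
ee_pos: [502.4, 361.5, 230.2]
eef_rot: [2.196, 2.245, 0.012]
contact_force: [-0.1, 1.4, -2.4]
finger_gap: 0.117
gripper_force: 78.5
t 41.4 p [502.4 361.5 230.2] rot [2.2 2.2 0. ] F [-0.1  1.4 -2.4] M [ 0.1 -0.   0. ] gap 0.117 gf 78.5
psi 91.3 q7 -0.81 | wz 87.3 tx -90.1 ty 356.3 tz 80.2 tilt 0.4
```

```bash

python3 -m jog '[{"tx":0,"ty":0,"tz":0,"wx":0,"wy":0,"wz":8,"grip":1},{"tx":0,"ty":0,"tz":0,"wx":0,"wy":0,"wz":8,"grip":1},{"tx":0,"ty":0,"tz":0,"wx":0,"wy":0,"wz":8,"grip":1},{"tx":0,"ty":0,"tz":0,"wx":0,"wy":0,"wz":8,"grip":1},{"tx":0,"ty":0,"tz":0,"wx":0,"wy":0,"wz":8,"grip":1}]' >/dev/null
python3 -m jog '[{"tx":0,"ty":0,"tz":0,"wx":0,"wy":0,"wz":8,"grip":1},{"tx":0,"ty":0,"tz":0,"wx":0,"wy":0,"wz":8,"grip":1},{"tx":0,"ty":0,"tz":0,"wx":0,"wy":0,"wz":8,"grip":1},{"tx":0,"ty":0,"tz":0,"wx":0,"wy":0,"wz":8,"grip":1},{"tx":0,"ty":0,"tz":0,"wx":0,"wy":0,"wz":8,"grip":1}]' >/dev/null
python3 -m jog '[{"tx":0,"ty":0,"tz":0,"wx":0,"wy":0,"wz":7.3,"grip":1},{"tx":-8,"ty":38,"tz":0,"wx":0,"wy":0,"wz":0,"grip":1},{"tx":-8,"ty":38,"tz":0,"wx":0,"wy":0,"wz":0,"grip":1},{"tx":-8,"ty":38,"tz":0,"wx":0,"wy":0,"wz":0,"grip":1},{"tx":-8,"ty":38,"tz":0,"wx":0,"wy":0,"wz":0,"grip":1}]' >/dev/null
python3 -m jog '[{"tx":-8,"ty":38,"tz":0,"wx":0,"wy":0,"wz":0,"grip":1},{"tx":-8,"ty":38,"tz":0,"wx":0,"wy":0,"wz":0,"grip":1},{"tx":-8,"ty":38,"tz":0,"wx":0,"wy":0,"wz":0,"grip":1},{"tx":-8,"ty":38,"tz":0,"wx":0,"wy":0,"wz":0,"grip":1},{"tx":-8,"ty":38,"tz":0,"wx":0,"wy":0,"wz":0,"grip":1}]' >/dev/null
python3 -m jog '[{"tx":0,"ty":10,"tz":0,"wx":0,"wy":0,"wz":0,"grip":1},{"tx":0,"ty":0,"tz":0,"wx":0,"wy":0,"wz":0,"grip":1},{"tx":0,"ty":0,"tz":0,"wx":0,"wy":0,"wz":0,"grip":1},{"tx":0,"ty":0,"tz":0,"wx":0,"wy":0,"wz":0,"grip":1}]' >/dev/null
python3 go.py u -76 23 150 0
```

```text
t 43.8 p [453.4   5.6 225.6] rot [-3.1 -0.1  0. ] F [ 0.   0.2 -2.7] M [ 0. -0. -0.] gap 0.116 gf 78.7
psi 4.1 q7 -1.50 | wz 0.1 tx -14.4 ty 4.8 tz 75.6 tilt 0.0
```

```bash

python3 -m jog '[{"tx":-12,"ty":5,"tz":0,"wx":0,"wy":0,"wz":0,"grip":1},{"tx":0,"ty":0,"tz":38,"wx":0,"wy":0,"wz":0,"grip":1},{"tx":0,"ty":0,"tz":38,"wx":0,"wy":0,"wz":0,"grip":1},{"tx":0,"ty":0,"tz":0,"wx":0,"wy":0,"wz":0,"grip":1},{"tx":0,"ty":0,"tz":0,"wx":0,"wy":0,"wz":0,"grip":1}]' >/dev/null; python3 go.py u -76 23 150 0
python3 -m jog '[{"tx":0,"ty":0,"tz":30,"wx":0,"wy":0,"wz":0,"grip":1},{"tx":0,"ty":0,"tz":25,"wx":0,"wy":0,"wz":0,"grip":1},{"tx":0,"ty":0,"tz":0,"wx":0,"wy":0,"wz":0,"grip":1}]' >/dev/null
python3 go.py u -76 23 48 0
```

```text
t 44.3 p [440.9  -1.8 150. ] rot [ 3.1  0.1 -0. ] F [ 0.7  0.7 -2.1] M [ 0.  -0.1  0. ] gap 0.116 gf 79.0
psi 4.0 q7 -1.42 | wz 0.0 tx -1.4 ty -1.7 tz 0.0 tilt 0.1
t 44.6 p [441.5  -1.7  94.9] rot [-3.1 -0.1  0. ] F [-1.  -0.7 -3.1] M [ 0.  0. -0.] gap 0.111 gf 78.9
psi 4.0 q7 -1.38 | wz -0.0 tx -2.0 ty -1.7 tz 46.9 tilt 0.1
```

```bash

python3 -m jog '[{"tx":-2,"ty":-2,"tz":15,"wx":0,"wy":0,"wz":0,"grip":1},{"tx":0,"ty":0,"tz":15,"wx":0,"wy":0,"wz":0,"grip":1},{"tx":0,"ty":0,"tz":10,"wx":0,"wy":0,"wz":0,"grip":1},{"tx":0,"ty":0,"tz":4,"wx":0,"wy":0,"wz":0,"grip":1},{"tx":0,"ty":0,"tz":2,"wx":0,"wy":0,"wz":0,"grip":1}]' 
python3 -m jog '[{"tx":0,"ty":0,"tz":0,"wx":0,"wy":0,"wz":0,"grip":1},{"tx":0,"ty":0,"tz":1,"wx":0,"wy":0,"wz":0,"grip":1},{"tx":0,"ty":0,"tz":0,"wx":0,"wy":0,"wz":0,"grip":1}]'
```

```text
time: 45.1
ee_pos: [440.4, -0.1, 49.7]
eef_rot: [-3.14, -0.109, -0.002]
contact_force: [0.2, -0.1, -2.8]
finger_gap: 0.114
gripper_force: 79.1
time: 45.4
ee_pos: [439.8, -0.1, 48.3]
eef_rot: [3.14, 0.109, 0.001]
contact_force: [0.2, 0.1, -3.2]
finger_gap: 0.114
gripper_force: 79.1
```

```bash

python3 -m jog '[{"tx":0,"ty":0,"tz":1,"wx":0,"wy":0,"wz":0,"grip":1},{"tx":0,"ty":0,"tz":0,"wx":0,"wy":0,"wz":0,"grip":0.35},{"tx":0,"ty":0,"tz":0,"wx":0,"wy":0,"wz":0,"grip":0.35},{"tx":0,"ty":0,"tz":0,"wx":0,"wy":0,"wz":0,"grip":0.35},{"tx":0,"ty":0,"tz":-20,"wx":0,"wy":0,"wz":0,"grip":0.35}]' 
python3 -m jog '[{"tx":0,"ty":0,"tz":-45,"wx":0,"wy":0,"wz":0,"grip":0.35},{"tx":0,"ty":0,"tz":-50,"wx":0,"wy":0,"wz":0,"grip":0.35},{"tx":0,"ty":0,"tz":-45,"wx":0,"wy":0,"wz":0,"grip":0.35},{"tx":0,"ty":0,"tz":0,"wx":0,"wy":0,"wz":0,"grip":0.35}]' >/dev/null
python3 look.py w9; python3 meas.py w9 54 70 120 380 490 -85 60; python3 go.py u 97 0 150 90
```

```text
time: 45.9
ee_pos: [438.4, -0.2, 65.8]
eef_rot: [3.14, 0.108, -0.006]
contact_force: [-0.0, -0.5, -0.2]
finger_gap: 0.321
gripper_force: 0.0
t 46.3 p [443.4  -0.1 212.1] rot [-3.1 -0.1 -0. ] F [ 1.1  0.1 -0.1] M [-0.  -0.1  0. ] gap 0.323 gf 0.0
3895 [248. 238.] ctr [429.9  48.7] [99.8 22.7] ang 0.1 z med 66.1 rgb [47. 81. 60.]
971 [318. 233.] ctr [435.4   0. ] [44.3 11.5] ang 4.0 z med 62.2 rgb [59. 59. 57.]
1089 [389. 233.] ctr [438.6 -51.2] [44.7 12.3] ang 3.9 z med 62.0 rgb [80. 81. 77.]
t 46.35 p [441.7   0.1 209.8] rot [-3.1 -0.1 -0. ] F [-0.1 -1.2 -0.6] M [ 0.  0. -0.] gap 0.327 gf 0.0
psi 4.0 q7 -1.46 | wz -90.0 tx -23.1 ty 170.7 tz 59.8 tilt 0.4
```

View pics/w9.png

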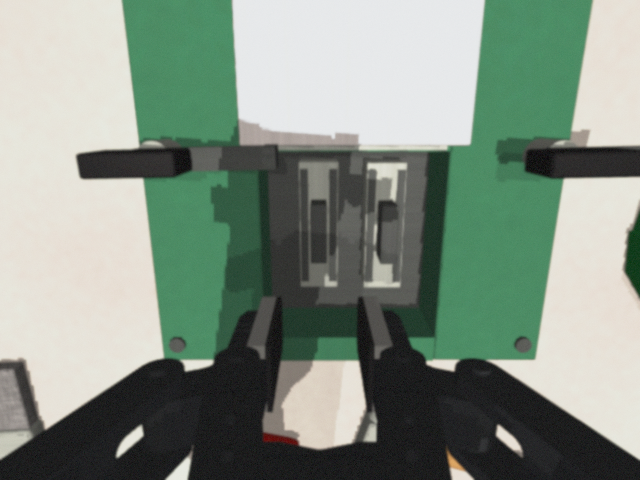

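```bash

python3 -m jog '[{"tx":0,"ty":0,"tz":0,"wx":0,"wy":0,"wz":-8.5,"grip":0.05},{"tx":0,"ty":0,"tz":0,"wx":0,"wy":0,"wz":-8.5,"grip":0.05},{"tx":0,"ty":0,"tz":0,"wx":0,"wy":0,"wz":-8.5,"grip":0.05},{"tx":0,"ty":0,"tz":0,"wx":0,"wy":0,"wz":-8.5,"grip":0.05},{"tx":0,"ty":0,"tz":0,"wx":0,"wy":0,"wz":-8.5,"grip":0.05}]' >/dev/null
python3 -m jog '[{"tx":0,"ty":0,"tz":0,"wx":0,"wy":0,"wz":-8.5,"grip":0.05},{"tx":0,"ty":0,"tz":0,"wx":0,"wy":0,"wz":-8.5,"grip":0.05},{"tx":0,"ty":0,"tz":0,"wx":0,"wy":0,"wz":-8.5,"grip":0.05},{"tx":0,"ty":0,"tz":0,"wx":0,"wy":0,"wz":-8.5,"grip":0.05},{"tx":0,"ty":0,"tz":0,"wx":0,"wy":0,"wz":-8.5,"grip":0.05}]' >/dev/null
python3 -m jog '[{"tx":0,"ty":0,"tz":0,"wx":0,"wy":0,"wz":-5,"grip":0.05},{"tx":-5,"ty":35,"tz":0,"wx":0,"wy":0,"wz":0,"grip":0.05},{"tx":-5,"ty":35,"tz":0,"wx":0,"wy":0,"wz":0,"grip":0.05},{"tx":-5,"ty":35,"tz":0,"wx":0,"wy":0,"wz":0,"grip":0.05},{"tx":-5,"ty":35,"tz":0,"wx":0,"wy":0,"wz":0,"grip":0.05}]' >/dev/null
python3 -m jog '[{"tx":-3,"ty":30,"tz":0,"wx":0,"wy":0,"wz":0,"grip":0.05},{"tx":0,"ty":0,"tz":35,"wx":0,"wy":0,"wz":0,"grip":0.05},{"tx":0,"ty":0,"tz":25,"wx":0,"wy":0,"wz":0,"grip":0.05},{"tx":0,"ty":0,"tz":0,"wx":0,"wy":0,"wz":0,"grip":0.05},{"tx":0,"ty":0,"tz":0,"wx":0,"wy":0,"wz":0,"grip":0.05}]' >/dev/null
python3 look.py w10; python3 meas.py w10 104 116 60 570 670 -70 50; python3 go.py u 99 0 83 90
```

```text
t 48.35 p [609.5 -11.3 145.5] rot [-2.1 -2.3  0. ] F [ 0.4 -0.5  0.7] M [-0.  -0.   0.1] gap 0.476 gf 0.0
2940 [334. 275.] ctr [616.1 -10.7] [11.2 58.8] ang 4.0 z med 110.1 rgb [22. 22. 22.]
t 48.4 p [610.6 -11.3 146.8] rot [-2.1 -2.3  0. ] F [0.2 0.  0.4] M [ 0. -0. -0.] gap 0.473 gf 0.0
psi 94.0 q7 -0.06 | wz -0.0 tx 0.0 ty 4.9 tz 63.8 tilt 0.0
```

```bash

python3 -m jog '[{"tx":0,"ty":5.5,"tz":35,"wx":0,"wy":0,"wz":0,"grip":0.05},{"tx":0,"ty":0,"tz":25,"wx":0,"wy":0,"wz":0,"grip":0.05},{"tx":0,"ty":0,"tz":0,"wx":0,"wy":0,"wz":0,"grip":0.05},{"tx":0,"ty":0,"tz":0,"wx":0,"wy":0,"wz":0,"grip":1},{"tx":0,"ty":0,"tz":0,"wx":0,"wy":0,"wz":0,"grip":1}]' 50
python3 -m jog '[{"tx":0,"ty":0,"tz":0,"wx":0,"wy":0,"wz":0,"grip":1},{"tx":0,"ty":0,"tz":0,"wx":0,"wy":0,"wz":0,"grip":1},{"tx":0,"ty":-8,"tz":0,"wx":0,"wy":0,"wz":0,"grip":1},{"tx":0,"ty":-15,"tz":0,"wx":0,"wy":0,"wz":0,"grip":1},{"tx":0,"ty":-18,"tz":0,"wx":0,"wy":0,"wz":0,"grip":1}]'
python3 -m jog '[{"tx":0,"ty":-18,"tz":0,"wx":0,"wy":0,"wz":0,"grip":1},{"tx":0,"ty":-18,"tz":0,"wx":0,"wy":0,"wz":0,"grip":1},{"tx":0,"ty":-18,"tz":0,"wx":0,"wy":0,"wz":0,"grip":1},{"tx":0,"ty":-18,"tz":0,"wx":0,"wy":0,"wz":0,"grip":1},{"tx":0,"ty":-15,"tz":0,"wx":0,"wy":0,"wz":0,"grip":1}]'
python3 -m jog '[{"tx":0,"ty":-8,"tz":0,"wx":0,"wy":0,"wz":0,"grip":1},{"tx":0,"ty":-4,"tz":0,"wx":0,"wy":0,"wz":0,"grip":1},{"tx":0,"ty":0,"tz":0,"wx":0,"wy":0,"wz":0,"grip":1},{"tx":0,"ty":0,"tz":0,"wx":0,"wy":0,"wz":0,"grip":1}]'; python3 go.py u -45 0 83 90
```

```text
time: 48.9
ee_pos: [616.9, -11.0, 88.9]
eef_rot: [2.143, 2.296, 0.001]
contact_force: [-13.7, -1.7, 7.4]
finger_gap: 0.15
gripper_force: 6.4
time: 49.4
ee_pos: [578.9, -13.6, 89.1]
eef_rot: [2.139, 2.292, 0.01]
contact_force: [2.9, 0.7, 4.4]
finger_gap: 0.125
gripper_force: 50.8
time: 49.9
ee_pos: [491.1, -19.7, 89.0]
eef_rot: [2.14, 2.293, 0.009]
contact_force: [2.9, -0.0, 6.7]
finger_gap: 0.127
gripper_force: 51.0
time: 50.3
ee_pos: [478.2, -20.6, 89.0]
eef_rot: [2.141, 2.294, 0.005]
contact_force: [-0.8, -0.9, 12.6]
finger_gap: 0.126
gripper_force: 51.8
t 50.3 p [478.2 -20.6  89. ] rot [2.1 2.3 0. ] F [-0.8 -0.9 12.6] M [-0.   0.3  0. ] gap 0.126 gf 51.8
psi 94.0 q7 -0.08 | wz -0.0 tx 0.1 ty -6.3 tz 6.0 tilt 0.3
```

```bash

python3 -m jog '[{"tx":0,"ty":-3,"tz":0,"wx":0,"wy":0,"wz":0,"grip":1},{"tx":0,"ty":-2,"tz":0,"wx":0,"wy":0,"wz":0,"grip":1},{"tx":0,"ty":0,"tz":0,"wx":0,"wy":0,"wz":0,"grip":1}]'
python3 -m jog '[{"tx":0,"ty":-1,"tz":0,"wx":0,"wy":0,"wz":0,"grip":1},{"tx":0,"ty":0,"tz":0,"wx":0,"wy":0,"wz":0,"grip":1}]'
python3 -m jog '[{"tx":0,"ty":-1,"tz":0,"wx":0,"wy":0,"wz":0,"grip":1},{"tx":0,"ty":0,"tz":0,"wx":0,"wy":0,"wz":0,"grip":1}]'
```

```text
time: 50.6
ee_pos: [474.4, -20.9, 89.0]
eef_rot: [2.14, 2.293, 0.007]
contact_force: [1.0, 1.1, 10.4]
finger_gap: 0.124
gripper_force: 51.5
time: 50.8
ee_pos: [473.7, -21.0, 89.0]
eef_rot: [2.14, 2.293, 0.008]
contact_force: [0.9, -0.5, 8.1]
finger_gap: 0.126
gripper_force: 51.4
time: 51.0
ee_pos: [472.8, -21.0, 89.0]
eef_rot: [2.14, 2.293, 0.008]
contact_force: [1.8, -0.4, 8.1]
finger_gap: 0.128
gripper_force: 51.4
```

```bash

python3 -m jog '[{"tx":0,"ty":-1,"tz":0,"wx":0,"wy":0,"wz":0,"grip":1},{"tx":0,"ty":0,"tz":0,"wx":0,"wy":0,"wz":0,"grip":1}]'
python3 -m jog '[{"tx":0,"ty":-1,"tz":0,"wx":0,"wy":0,"wz":0,"grip":1},{"tx":0,"ty":0,"tz":0,"wx":0,"wy":0,"wz":0,"grip":1}]'
python3 -m jog '[{"tx":0,"ty":-1,"tz":0,"wx":0,"wy":0,"wz":0,"grip":1},{"tx":0,"ty":0,"tz":0,"wx":0,"wy":0,"wz":0,"grip":1}]'
```

```text
time: 51.2
ee_pos: [471.9, -21.1, 89.0]
eef_rot: [2.14, 2.293, 0.008]
contact_force: [1.8, -0.5, 8.9]
finger_gap: 0.127
gripper_force: 51.4
time: 51.4
ee_pos: [471.9, -21.1, 89.0]
eef_rot: [2.139, 2.292, 0.011]
contact_force: [3.8, -0.0, 7.1]
finger_gap: 0.124
gripper_force: 51.2
time: 51.6
ee_pos: [471.9, -21.1, 89.0]
eef_rot: [2.138, 2.291, 0.013]
contact_force: [5.5, -0.1, 5.7]
finger_gap: 0.128
gripper_force: 51.0
```

```bash

python3 -m jog '[{"tx":0,"ty":1.5,"tz":0,"wx":0,"wy":0,"wz":0,"grip":1},{"tx":0,"ty":0,"tz":0,"wx":0,"wy":0,"wz":0,"grip":0.05},{"tx":0,"ty":0,"tz":0,"wx":0,"wy":0,"wz":0,"grip":0.05},{"tx":0,"ty":0,"tz":0,"wx":0,"wy":0,"wz":0,"grip":0.05},{"tx":0,"ty":0,"tz":-35,"wx":0,"wy":0,"wz":0,"grip":0.05}]' >/dev/null
python3 -m jog '[{"tx":0,"ty":0,"tz":-35,"wx":0,"wy":0,"wz":0,"grip":0.05},{"tx":40,"ty":7,"tz":0,"wx":0,"wy":0,"wz":0,"grip":0.05},{"tx":42,"ty":7,"tz":0,"wx":0,"wy":0,"wz":0,"grip":0.05},{"tx":42,"ty":7,"tz":0,"wx":0,"wy":0,"wz":0,"grip":0.05},{"tx":0,"ty":0,"tz":0,"wx":0,"wy":0,"wz":0,"grip":0.05}]' >/dev/null
python3 -m jog '[{"tx":0,"ty":0,"tz":0,"wx":0,"wy":0,"wz":0,"grip":0.05},{"tx":0,"ty":0,"tz":0,"wx":0,"wy":0,"wz":0,"grip":0.05}]' >/dev/null
python3 go.py 485.7 104.4 107 94.2
```

```text
t 52.8 p [479.6 102.5 156.6] rot [-2.1 -2.3  0. ] F [ 0.1 -0.3 -1.2] M [-0. -0. -0.] gap 0.478 gf 0.0
psi 93.9 q7 -0.31 | wz -0.3 tx 1.5 ty 6.2 tz 49.6 tilt 0.1
```

```bash

python3 -m jog '[{"tx":1.5,"ty":6,"tz":25,"wx":0,"wy":0,"wz":0,"grip":0.05},{"tx":0,"ty":0,"tz":24,"wx":0,"wy":0,"wz":0,"grip":0.05},{"tx":0,"ty":0,"tz":0,"wx":0,"wy":0,"wz":0,"grip":0.05},{"tx":0,"ty":0,"tz":0,"wx":0,"wy":0,"wz":0,"grip":1},{"tx":0,"ty":0,"tz":0,"wx":0,"wy":0,"wz":0,"grip":1}]' 60
python3 -m jog '[{"tx":0,"ty":0,"tz":0,"wx":0,"wy":0,"wz":0,"grip":1},{"tx":0,"ty":0,"tz":0,"wx":0,"wy":0,"wz":0,"grip":1},{"tx":0,"ty":0,"tz":0,"wx":0,"wy":0,"wz":-8,"grip":1},{"tx":0,"ty":0,"tz":0,"wx":0,"wy":0,"wz":-8,"grip":1},{"tx":0,"ty":0,"tz":0,"wx":0,"wy":0,"wz":-8,"grip":1}]' >/dev/null; python3 go.py 485.7 104.4 107 184
python3 -m jog '[{"tx":0,"ty":0,"tz":0,"wx":0,"wy":0,"wz":-8,"grip":1},{"tx":0,"ty":0,"tz":0,"wx":0,"wy":0,"wz":-8,"grip":1},{"tx":0,"ty":0,"tz":0,"wx":0,"wy":0,"wz":-8,"grip":1},{"tx":0,"ty":0,"tz":0,"wx":0,"wy":0,"wz":-8,"grip":1},{"tx":0,"ty":0,"tz":0,"wx":0,"wy":0,"wz":-8,"grip":1}]' >/dev/null; python3 go.py 485.7 104.4 107 184
```

```text
time: 53.3
ee_pos: [485.0, 104.8, 108.6]
eef_rot: [-2.144, -2.295, 0.004]
contact_force: [-1.8, 0.1, 21.3]
finger_gap: 0.151
gripper_force: 58.9
t 53.8 p [485.3 104.9 108.8] rot [-1.6 -2.7  0. ] F [-4.3 -1.9  5.5] M [-0.4  0.8 -0.1] gap 0.148 gf 60.0
psi 118.2 q7 -0.04 | wz -65.8 tx -0.3 ty -0.5 tz 1.8 tilt 0.1
t 54.3 p [485.5 105.1 108.8] rot [-0.6 -3.1  0. ] F [-4.  -2.   4.6] M [-0.3  0.8 -0.1] gap 0.151 gf 60.0
psi 158.2 q7 0.46 | wz -25.8 tx -0.1 ty -0.7 tz 1.8 tilt 0.1
```

```bash

python3 -m jog '[{"tx":0,"ty":0,"tz":0,"wx":0,"wy":0,"wz":-8,"grip":1},{"tx":0,"ty":0,"tz":0,"wx":0,"wy":0,"wz":-8,"grip":1},{"tx":0,"ty":0,"tz":0,"wx":0,"wy":0,"wz":-8,"grip":1},{"tx":0,"ty":0,"tz":0,"wx":0,"wy":0,"wz":0,"grip":1}]' >/dev/null; python3 go.py 485.7 104.4 107 184
python3 -m jog '[{"tx":0,"ty":0,"tz":0,"wx":0,"wy":0,"wz":-2,"grip":1},{"tx":0,"ty":0,"tz":0,"wx":0,"wy":0,"wz":0,"grip":1}]' >/dev/null; python3 go.py 485.7 104.4 107 184
```

```text
t 54.7 p [485.5 105.2 108.8] rot [ 0.1 -3.1  0. ] F [-3.9 -1.9  6.5] M [-0.3  0.9  0.1] gap 0.145 gf 60.3
psi -177.9 q7 0.77 | wz -1.9 tx -0.1 ty -0.8 tz 1.8 tilt 0.1
t 54.9 p [485.5 105.2 108.8] rot [ 0.1 -3.1  0. ] F [-5.1 -1.8  7.4] M [-0.2  0.8  0. ] gap 0.153 gf 60.2
psi -176.0 q7 0.79 | wz -0.0 tx -0.1 ty -0.8 tz 1.8 tilt 0.1
```

```bash

python3 -m jog '[{"tx":0,"ty":0,"tz":0,"wx":0,"wy":0,"wz":0,"grip":0.05},{"tx":0,"ty":0,"tz":0,"wx":0,"wy":0,"wz":0,"grip":0.05},{"tx":0,"ty":0,"tz":0,"wx":0,"wy":0,"wz":0,"grip":0.05},{"tx":0,"ty":0,"tz":-40,"wx":0,"wy":0,"wz":0,"grip":0.05},{"tx":0,"ty":0,"tz":-20,"wx":0,"wy":0,"wz":8,"grip":0.05}]' >/dev/null
python3 -m jog '[{"tx":0,"ty":0,"tz":0,"wx":0,"wy":0,"wz":8,"grip":0.05},{"tx":0,"ty":0,"tz":0,"wx":0,"wy":0,"wz":8,"grip":0.05},{"tx":0,"ty":0,"tz":0,"wx":0,"wy":0,"wz":8,"grip":0.05},{"tx":0,"ty":0,"tz":0,"wx":0,"wy":0,"wz":8,"grip":0.05},{"tx":0,"ty":0,"tz":0,"wx":0,"wy":0,"wz":8,"grip":0.05}]' >/dev/null
python3 -m jog '[{"tx":0,"ty":0,"tz":0,"wx":0,"wy":0,"wz":8,"grip":0.05},{"tx":0,"ty":0,"tz":0,"wx":0,"wy":0,"wz":8,"grip":0.05},{"tx":0,"ty":0,"tz":0,"wx":0,"wy":0,"wz":8,"grip":0.05},{"tx":0,"ty":0,"tz":0,"wx":0,"wy":0,"wz":8,"grip":0.05},{"tx":0,"ty":0,"tz":0,"wx":0,"wy":0,"wz":8,"grip":0.05}]' >/dev/null
python3 -m jog '[{"tx":0,"ty":0,"tz":0,"wx":0,"wy":0,"wz":2,"grip":0.05},{"tx":-42,"ty":0,"tz":0,"wx":0,"wy":0,"wz":0,"grip":0.05},{"tx":-42,"ty":0,"tz":0,"wx":0,"wy":0,"wz":0,"grip":0.05},{"tx":-42,"ty":0,"tz":0,"wx":0,"wy":0,"wz":0,"grip":0.05},{"tx":-42,"ty":0,"tz":0,"wx":0,"wy":0,"wz":0,"grip":0.05}]' >/dev/null
python3 -m jog '[{"tx":-42,"ty":0,"tz":0,"wx":0,"wy":0,"wz":0,"grip":0.05},{"tx":-38,"ty":0,"tz":0,"wx":0,"wy":0,"wz":0,"grip":0.05},{"tx":0,"ty":0,"tz":0,"wx":0,"wy":0,"wz":0,"grip":0.05},{"tx":0,"ty":0,"tz":0,"wx":0,"wy":0,"wz":0,"grip":0.05}]' >/dev/null
python3 go.py 502.9 -143.9 107 94.2
```

```text
t 57.3 p [ 503.6 -142.7  167.9] rot [2.1 2.3 0. ] F [-0.1  0.1 -0.3] M [ 0. -0. -0.] gap 0.477 gf 0.0
psi 93.9 q7 0.13 | wz -0.3 tx -1.1 ty -0.8 tz 60.9 tilt 0.0
```

```bash

python3 -m jog '[{"tx":-1,"ty":-1,"tz":35,"wx":0,"wy":0,"wz":0,"grip":0.05},{"tx":0,"ty":0,"tz":25,"wx":0,"wy":0,"wz":0,"grip":0.05},{"tx":0,"ty":0,"tz":0,"wx":0,"wy":0,"wz":0,"grip":0.05},{"tx":0,"ty":0,"tz":0,"wx":0,"wy":0,"wz":0,"grip":1},{"tx":0,"ty":0,"tz":0,"wx":0,"wy":0,"wz":0,"grip":1}]' 60
python3 -m jog '[{"tx":0,"ty":0,"tz":0,"wx":0,"wy":0,"wz":0,"grip":1},{"tx":0,"ty":0,"tz":0,"wx":0,"wy":0,"wz":0,"grip":1},{"tx":0,"ty":0,"tz":0,"wx":0,"wy":0,"wz":-8,"grip":1},{"tx":0,"ty":0,"tz":0,"wx":0,"wy":0,"wz":-8,"grip":1},{"tx":0,"ty":0,"tz":0,"wx":0,"wy":0,"wz":-8,"grip":1}]' >/dev/null; python3 go.py 502.9 -143.9 107 184
python3 -m jog '[{"tx":0,"ty":0,"tz":0,"wx":0,"wy":0,"wz":-8,"grip":1},{"tx":0,"ty":0,"tz":0,"wx":0,"wy":0,"wz":-8,"grip":1},{"tx":0,"ty":0,"tz":0,"wx":0,"wy":0,"wz":-8,"grip":1},{"tx":0,"ty":0,"tz":0,"wx":0,"wy":0,"wz":-8,"grip":1},{"tx":0,"ty":0,"tz":0,"wx":0,"wy":0,"wz":-8,"grip":1}]' >/dev/null; python3 go.py 502.9 -143.9 107 184
```

```text
time: 57.8
ee_pos: [502.2, -141.7, 109.0]
eef_rot: [-2.141, -2.298, 0.001]
contact_force: [-1.6, 2.5, 20.8]
finger_gap: 0.148
gripper_force: 58.8
t 58.3 p [ 501.4 -142.   109.1] rot [-1.6 -2.7  0. ] F [-4.5  2.5  8.4] M [ 0.6  1.  -0.2] gap 0.148 gf 60.7
psi 118.3 q7 0.40 | wz -65.7 tx -1.4 ty -2.1 tz 2.1 tilt 0.1
t 58.8 p [ 500.2 -143.3  109.1] rot [-0.6 -3.1  0. ] F [-7.6  0.2 10.1] M [ 0.2  1.4 -0.1] gap 0.152 gf 61.0
psi 158.2 q7 0.91 | wz -25.8 tx -2.6 ty -0.8 tz 2.1 tilt 0.3
```

Continue to done up, correcting the small sideways strain.

```bash

python3 -m jog '[{"tx":-1,"ty":0,"tz":0,"wx":0,"wy":0,"wz":-8,"grip":1},{"tx":-1,"ty":0,"tz":0,"wx":0,"wy":0,"wz":-8,"grip":1},{"tx":0,"ty":0,"tz":0,"wx":0,"wy":0,"wz":-8,"grip":1},{"tx":0,"ty":0,"tz":0,"wx":0,"wy":0,"wz":-2,"grip":1},{"tx":0,"ty":0,"tz":0,"wx":0,"wy":0,"wz":0,"grip":1}]' >/dev/null; python3 go.py 502.9 -143.9 107 184
python3 -m jog '[{"tx":0,"ty":0,"tz":0,"wx":0,"wy":0,"wz":0,"grip":0.05},{"tx":0,"ty":0,"tz":0,"wx":0,"wy":0,"wz":0,"grip":0.05},{"tx":0,"ty":0,"tz":0,"wx":0,"wy":0,"wz":0,"grip":0.05},{"tx":0,"ty":0,"tz":-50,"wx":0,"wy":0,"wz":0,"grip":0.05},{"tx":0,"ty":0,"tz":-50,"wx":0,"wy":0,"wz":0,"grip":0.05}]'
python3 -m jog '[{"tx":50,"ty":0,"tz":-40,"wx":0,"wy":0,"wz":0,"grip":0.05},{"tx":0,"ty":0,"tz":-40,"wx":0,"wy":0,"wz":0,"grip":0.05},{"tx":0,"ty":0,"tz":0,"wx":0,"wy":0,"wz":0,"grip":0.05},{"tx":0,"ty":0,"tz":0,"wx":0,"wy":0,"wz":0,"grip":0.05}]'
python3 - <<'E'
from h import *
for n in('scene','side'):
    p,d,c=grab(n,n+'9.png'); P=cloud(d,c); np.savez(n+'9.npz',p=p,P=P)
a=[cv2.imread('pics/%s9.png'%n) for n in('scene','side')]
cv2.imwrite('pics/c9.png',cv2.resize(np.hstack([a[0][80:400,100:500],a[1][160:480,150:550]]),(800,320)))
E
for n in scene9 side9; do python3 meas.py $n 118 140 90 440 560 -200 170; python3 meas.py $n 92 116 60 440 500 -60 30; python3 meas.py $n 20 40 150 380 640 -420 -270;done
```

```text
t 59.3 p [ 500.  -144.4  109.1] rot [ 0.1 -3.1  0. ] F [-10.3   0.5  17. ] M [0.3 2.  0.1] gap 0.148 gf 61.9
psi -176.1 q7 1.25 | wz -0.1 tx -2.9 ty 0.3 tz 2.1 tilt 0.5
time: 59.8
ee_pos: [504.0, -143.0, 207.9]
eef_rot: [0.109, -3.137, -0.003]
contact_force: [1.6, -1.2, -0.6]
finger_gap: 0.475
gripper_force: 0.0
time: 60.2
ee_pos: [466.5, -146.4, 280.4]
eef_rot: [-0.107, 3.137, -0.003]
contact_force: [1.1, 0.7, -0.4]
finger_gap: 0.471
gripper_force: 0.0
202 [265. 177.] ctr [ 504.3 -141.5] [50.9 14.3] ang 4.6 z med 129.7 rgb [16. 14. 15.]
234 [381. 226.] ctr [485.1 106.2] [53.1 14.5] ang 4.8 z med 130.9 rgb [21. 24. 22.]
230 [326. 201.] ctr [474.2 -18.2] [11.3 57. ] ang 2.6 z med 106.0 rgb [17. 16. 17.]
446 [182. 143.] ctr [ 469.4 -410.5] [ 24.2 187.6] ang 78.1 z med 30.4 rgb [17. 51. 23.]
519 [209. 153.] ctr [ 455.8 -341.1] [63.3 52.4] ang 8.3 z med 34.3 rgb [70. 41. 24.]
560 [197. 194.] ctr [ 545.4 -286.5] [ 43.1 214.9] ang 70.7 z med 30.0 rgb [16. 54. 23.]
572 [178. 180.] ctr [ 552.6 -346.7] [61.6 52.4] ang 1.3 z med 34.4 rgb [71. 43. 25.]
91 [139. 185.] ctr [ 611.8 -402.2] [75.7 15.1] ang 38.4 z med 30.6 rgb [21. 56. 27.]
145 [252. 206.] ctr [470.8 101.6] [26.6 15.4] ang 6.3 z med 131.2 rgb [14. 13. 14.]
375 [305. 302.] ctr [ 500.8 -145.8] [51.3 16.5] ang 4.5 z med 131.7 rgb [8. 8. 8.]
219 [269. 262.] ctr [469.6 -23.5] [10.2 59.8] ang 3.8 z med 110.2 rgb [12. 11. 12.]
1046 [353. 405.] ctr [ 519.4 -307.1] [ 85.7 265.9] ang 68.8 z med 30.4 rgb [ 5. 47. 14.]
1194 [376. 432.] ctr [ 551.3 -350.3] [61.6 49. ] ang 0.3 z med 36.9 rgb [70. 34. 15.]
1253 [315. 448.] ctr [ 454.3 -343.9] [60.3 49.1] ang 7.2 z med 37.0 rgb [73. 36. 16.]
```

View pics/c9.png

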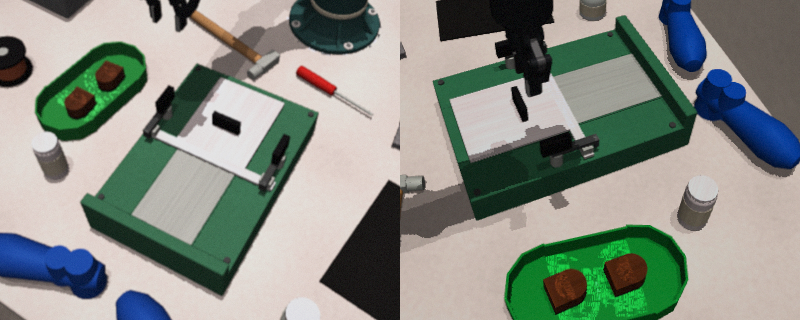

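```bash
python3 -c "
from plant import ctrl
print(ctrl.close_job())"
```

```text
the job is handed in; nothing more can be done
None
```

I handed the job in at about 60 s of the 210 s; `close_job()` returned no verdict. The last pictures show the cover shut, both clamps back in line with the unit, both heels in the tray and the jar and can standing, and I last saw the two magazines flat, fin up, on the well floor just before closing the cover.

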